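# Index the tumbler carrier of a pad printer with its play taken up

## Robot

A 6-joint arm with a two-finger parallel gripper is mounted at the origin on the work surface. World frame = base frame: x ahead of the robot, y to its left, z up, the work surface at z = 0. Lengths are in m, angles in rad, forces in N, time in s.
With the tool pointing down it reaches from about 0.35 to 0.85 m from the base axis. Payload 8.1 kg.
Tool frame: the origin (TCP) lies where the fingers leave the gripper's body, on its centre line; the fingertips stand 73 mm ahead of it and the grasp point (between the pads) lies 54 mm ahead of it; z points along the fingers, y is the line along which they close (so a half turn about z gives the same grasp; the last joint's range is limited). The gripper opens to 85 mm and grips with 20 to 120 N. Pads are 22 mm wide; open, the fingers measure 114 mm over their backs; the gripper's body (76 mm by 85 mm) begins 54 mm behind the grasp point. The pads swing forward as they close: fully open they stand 13 mm farther back than shut.
Start: joints at [1.068, 0.13, 1.488, -0, 1.523, -0.085], TCP at [0.243, 0.548, 0.304] pointing down, gripper open.
Joint ranges: [-2.96, 2.96], [-0.89, 2.26], [0.02, 2.5], [-1.34, 4.48], [0, 2.73], [-2.66, 2.66]. Speed limits (rad/s): [2.39, 2.39, 2.79, 3.14, 3.14, 3.14].

## Interface

Orientations are given as a unit quaternion [x, y, z, w].
In Python, from workcell import manip gives the robot as it stands.
- The arm moves only by the tool play_rows, never from a script. Its argument "deltas" is a list of rows, each an object with "dp": the shift along the tool's x, y, z in m, a list of three; "delta_rot": the turn, a rotation vector about the tool's x, y, z in degrees, a list of three; "gripper": the closure, from -1 (fully open) to 1 (shut), so that 0 is half open. In form: [{"dp": [tx, ty, tz], "delta_rot": [wx, wy, wz], "gripper": gripper}, ...]. A call has 1 to 5 rows; each row is the pose to reach, as a shift and turn from the pose commanded when the call began, along the tool's axes at that moment; what a row does not reach only later rows make up. A row lasts 1/10 s, in which the tool goes at most 50 mm and 8.59 degrees, less where a joint would pass 70% of its speed; a pose out of reach is approached as far as the arm can. A call with a gripper value outside its range is refused whole. The fingers move at their own pace and stop on an object; "grip_force" is the grip in N (left out, the last holds). Time passes only in rows, so rows that repeat a pose let the fingers close. It gives the time, the measured TCP pose, the force, the opening and the grip force at its end, in the units of the state.
- manip.read_state(): the state, without advancing time (a new reading comes with each control period).
- manip.snapshot(name): name is "scene" or "top" or "wrist"; returns a dict with "img" (384x512x3 uint8, blue, green, red), "vfov" (degrees; the focal length in pixels is half the picture's height over the tangent of half this angle, whatever the lens; pixels are square), "cx", "cy" (the principal point, pixels), "rvec" (rotation vector, rad) and "tvec" (3), from world to camera coordinates, as OpenCV has them. Camera axes: x right, y down, z forward; pixel columns grow to the right and rows downward; lengths in m; the calibration is good to about 2 mm. A picture is of the moment at which its call begins. There is no depth.
- manip.hand_in(): hands the job in; it is judged then, once.
The state is a dict: "clock": time; "joint_pos": joint angles; "joint_velocities": joint speeds; "joint_efforts": joint torques, N m; "tool_pos": TCP position; "eef_rot": TCP orientation; "contact_force": force on the tool from outside, world axes, zero at the start; "torque": the same for the moment, N m; "gripper_width": finger opening in m; "grip_force": force on a finger pad.
Only numpy, scipy, OpenCV 4.12 (cv2) and the standard library are available. Lean on these libraries where they do the work, as an engineer would, in place of code of your own. Each camera call takes 0.05 s, during which the arm holds its last target. There are 200 camera calls.

## Task

The carrier that holds the tumbler stands past its setting. Push the handwheel round clockwise, seen from above, until the carrier's lug comes up lightly against the rubber stop and rests there a moment (feel for it, do not squash the rubber), then turn the wheel back anticlockwise until its pointer lines up with the set tab, finishing in that direction so that the play in the worn hub stays taken up, and let go. Leave the spare tumbler, the bottle and the can standing around it where they are.

Things in the scene. Friction and masses are not known exactly. Their poses are not given: they have to be found in the camera images.
- bed: the square steel bed plate of the indexing unit, 300 x 300 mm, 18 mm thick, fixed on the table. Its origin lies on the table exactly under the vertical spindle axis, 115 mm from the plate's near edge; z is up. The unit may stand turned on the table
- handle (a point): centre of the top of the round upright crank handle (bare aluminium post, 18 mm diameter, top 152 mm above the table, plain from 103 mm up), fixed on the black handwheel 58 mm from the spindle axis. The handwheel is a flat disc of 140 mm diameter whose upper face is at most 100 mm above the table, with a hub of 48 mm diameter up to 110 mm. The handle can be pushed round by either side, with about 4 to 5 N when the carrier turns with it
- pointer (a point): tip of the wheel's bright steel pointer rib, 74 mm from the axis and 98 mm above the table, on the same radius as the handle. Its x axis points outward along that radius, z up
- set_mark (a point): the setting: a point 74 mm from the wheel's axis and 98 mm above the table, 7 mm in front of the inner end of the fixed set tab, a steel finger 10 mm wide, top 97 mm above the table with a white line on it, that reaches radially inward to 81 mm from the axis from a post 139 mm from the axis. Its x axis points outward from the wheel's axis along the tab, y anticlockwise, z up. The pointer is lined up when its tip is at this point
- handwheel (a joint): free play of the handwheel on the spindle, 0 to 0.35 rad. It is at 0 while the wheel drives the carrier clockwise and at 0.35 while it drives it anticlockwise; between the two the wheel turns loosely (about 1 N at the handle) and the carrier stands still. Wheel and carrier stay where they are left, but coast on a little when pushed faster than about 0.5 rad/s
- carrier: the aluminium carrier below the handwheel, on the same spindle: a disc of 170 mm diameter 30 to 42 mm above the table, with an arm to a black nest in which a white tumbler (80 mm diameter, top 183 mm above the table) stands 150 mm from the axis, roughly opposite the handle. Origin on the table under the axis; x points away from the tumbler, to where the handle is when the play is 0
- lug (a point): middle of the clockwise-looking face of the carrier's steel lug, 100 mm from the axis and 52 mm above the table; face 26 mm wide, 22 mm high. The lug stands 1.3 rad anticlockwise of the carrier's x axis. Its x axis points outward from the axis, y anticlockwise
- stop: fixed stop: aluminium block 30 x 20 mm, 64 mm high, with a rubber nose (18 mm diameter) that looks anticlockwise at the lug. Origin on the table under the spindle axis; x points to the line 100 mm out, 16 mm in front of the block. The nose is screwed out 6 to 16 mm, unmeasured, so its face is 0 to 10 mm short of that line. Touched from 4 N, squashed above 11 N at the nose; 10 N there adds 17 N at the handle
- tumbler: a spare white lidded tumbler standing on the table at one side of the bed, 80 mm diameter, 150 mm tall, origin under its base; leave alone
- thinner: black bottle with white cap standing at the other side, 60 mm diameter, 150 mm tall, origin under its base; leave alone
- ink_can: steel can standing by the right far corner of the bed, 68 mm diameter, 80 mm tall, origin under its base; leave alone

How it is judged:
On the way:
1. the carrier's lug rests lightly against the rubber stop (more than 4 N between them for 0.2 s) (contact force between carrier and stop above 4 N), for 0.2 s.
At the end, for the whole second after the job is handed in: The wheel's pointer tip is within 5 mm, along the rim, of the set mark, the play is taken up anticlockwise (play joint above 0.29 rad), and the carrier is at rest clear of the stop (y of pointer in the frame of set_mark between -0.005 and 0.005 m and x of pointer in the frame of set_mark above -0.03 m and value of joint handwheel above 0.29 rad and angular speed of carrier below 0.05 rad/s and contact force between carrier and stop below 1 N); the robot touches nothing.
It fails at once if the rubber stop is squashed (more than 11 N between lug and stop) (contact force between carrier and stop above 11 N).
It fails at once if a bystander is moved by more than 20 mm (distance of any of tumbler, thinner, ink_can from where it was at the start of the episode above 0.02 m).
It also fails if it takes over 67 s, if anything falls off the work surface, if the arm or the gripper's body presses on something with over 40 N, if the wrist force passes 120 N, or if a joint passes its speed limit or range.

## Working session

There is one attempt and no reset: what is moved stays moved. The work goes in short steps, Python scripts to look and compute and a tool call to move; the robot and the scene stay as the last step left them, time stands still between calls to the robot, and variables do not carry over. Pictures are saved under pics/ and viewed, at most 10 in all, crops included, and the job is handed in when it is done.

Besides the shell and the picture viewer there is one more tool, called after ">>>" in YAML: its name, and indented under it one key for each argument. play_rows: Moves the arm, as the interface text tells. Its arguments: {"type":"object","properties":{"deltas":{"type":"array"},"grip_force":{"type":"number"}},"required":["deltas"]}

```bash
mkdir -p pics; cat > h.py <<'E'
import numpy as np, cv2
from workcell import manip
from scipy.spatial.transform import Rotation as R
def K(s):
    f=s["img"].shape[0]/2/np.tan(np.radians(s["vfov"])/2)
    return f
def ray(s,u,v,z):
    f=K(s); Rm=cv2.Rodrigues(np.array(s["rvec"],float))[0]; t=np.array(s["tvec"],float).ravel()
    c=-Rm.T@t; d=Rm.T@np.array([(u-s["cx"])/f,(v-s["cy"])/f,1])
    return c+d*(z-c[2])/d[2]
def proj(s,p):
    f=K(s); Rm=cv2.Rodrigues(np.array(s["rvec"],float))[0]; q=Rm@np.array(p)+np.array(s["tvec"],float).ravel()
    return q[0]/q[2]*f+s["cx"], q[1]/q[2]*f+s["cy"]
E
python3 - <<'E'
from h import *
import pickle
for n in("top","scene"):
    s=manip.snapshot(n); pickle.dump(s,open(n+".pkl","wb")); cv2.imwrite(f"pics/{n}0.png",cv2.resize(s["img"],(800,600),interpolation=cv2.INTER_CUBIC))
    Rm=cv2.Rodrigues(np.array(s["rvec"],float))[0]; print(n,-Rm.T@np.array(s["tvec"]).ravel(),s["vfov"])
st=manip.read_state(); print(st)
E
```

```text
top [0.38793818 0.0387277  1.04962128] 54.73949352769121
scene [ 1.15368378 -0.23077525  0.9010116 ] 46.06878073402548
{'clock': 0.1, 'joint_pos': array([ 1.06760959e+00,  1.31072939e-01,  1.48917488e+00, -1.28533703e-05,
        1.52299686e+00, -8.54296793e-02]), 'joint_velocities': array([-6.66916765e-05, -8.77687799e-04, -2.42840363e-03, -1.30192721e-03,
        1.88723307e-03,  8.33894350e-04]), 'joint_efforts': array([ 2.05156968e-03, -5.70943451e+01, -5.01947844e+01, -7.50628573e-07,
        7.87786092e-03,  4.91083517e-05]), 'tool_pos': array([0.24324513, 0.54807219, 0.30295435]), 'eef_rot': array([ 2.07362558e-01,  9.78263813e-01, -7.92358437e-04, -2.33464837e-04]), 'contact_force': array([ 0.08714814,  0.23719528, -0.13759385]), 'torque': array([-0.02564544, -0.0337122 ,  0.01112912]), 'grip_force': 0.0, 'gripper_width': 0.08576268593058396}
```

View pics/top0.png

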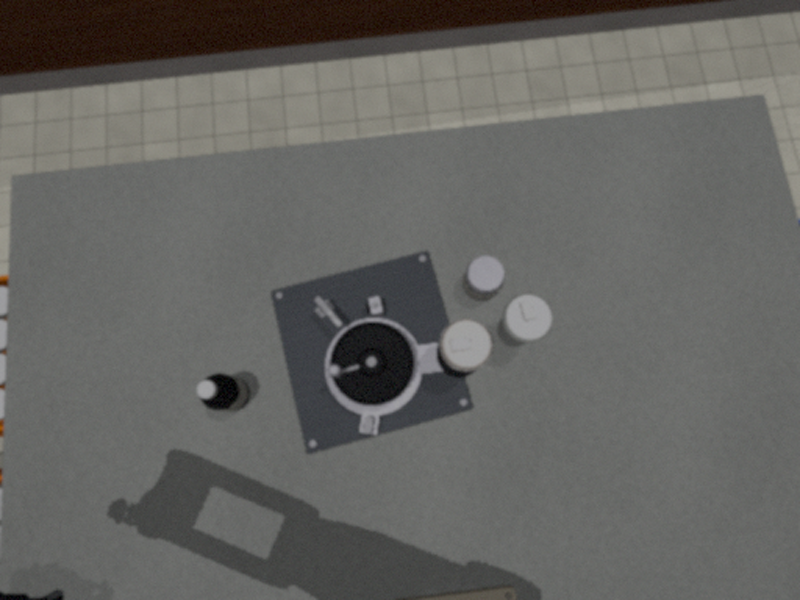

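View pics/scene0.png

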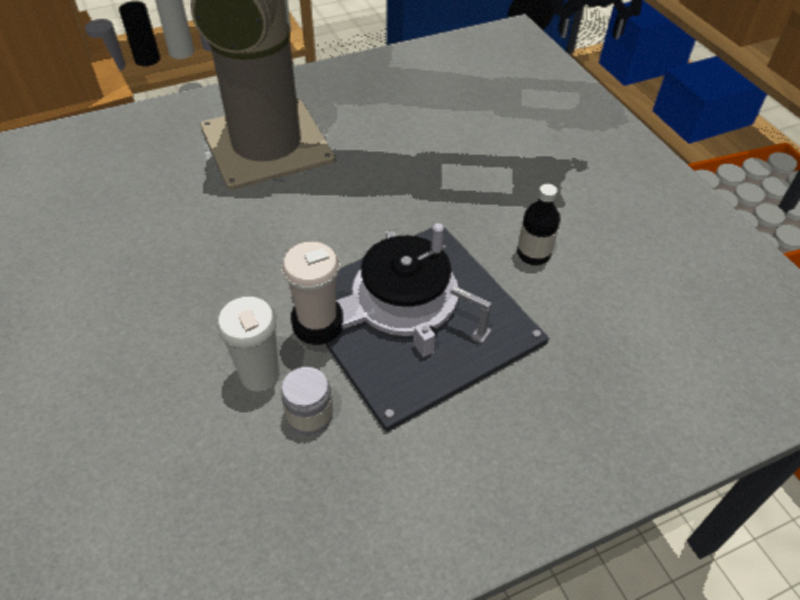

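The top view shows the wheel hub at about (372,361), the handle at (335,370), the set tab at (342,325)-(320,300), the stop block at (375,305) and the lug at (370,425). The nested tumbler is to the right at (465,346). The scene view agrees with this layout. Next I measure these.

```bash
python3 - <<'E'
from h import *
import pickle
s=pickle.load(open("top.pkl","rb")); im=s["img"]; k=.64
W=lambda u,v,z: ray(s,u*k,v*k,z)
C=np.array([W(u,v,.018)[:2] for u,v in[(309,452),(472,407),(429,251),(273,291)]])
print("corners",C.round(4).tolist(),[np.linalg.norm(C[i]-C[(i+1)%4]).round(3) for i in range(4)])
b=((C[2]+C[3]-C[0]-C[1])/2); b/=np.linalg.norm(b); yaw=np.degrees(np.arctan2(b[1],b[0]))
ax=C.mean(0)-b*.035; print("bed yaw",yaw,"axis",ax)
hsv=cv2.cvtColor(im,cv2.COLOR_BGR2HSV); V=hsv[...,2]
m=((V<45)).astype(np.uint8)
# black wheel blob
n,l,stt,cen=cv2.connectedComponentsWithStats(m)
i=l[int(345*k),int(390*k)]
print("wheel lab",i,stt[i],cen[i]); 
if i:
    cs,_=cv2.findContours((l==i).astype(np.uint8),0,1); e=cv2.fitEllipse(cv2.convexHull(max(cs,key=cv2.contourArea))); print(e, ray(s,*e[0],.1))
for nm,u,v,z in[("hub",372,361,.11),("handle",335,370,.152),("tab in",342,326,.097),("tab out",318,299,.097),("stop",375,305,.064),("lug",370,424,.063),("nesttum",465,346,.183),("bottle cap",207,389,.15),("tum",527,318,.15),("can",486,273,.08)]:
    p=W(u,v,z)[:2]; d=p-ax; print(nm,p.round(4),"r",np.linalg.norm(d).round(4),"ang",np.degrees(np.arctan2(d[1],d[0])).round(1))
x0,y0,x1,y1=150,140,360,300
cv2.imwrite("pics/crop.png",cv2.resize(im[150:300,165:325],(800,750),interpolation=cv2.INTER_CUBIC)[:600])
E
```

```text
corners [[0.3602, 0.2111], [0.4032, -0.0784], [0.694, -0.0391], [0.6516, 0.2536]] [np.float64(0.293), np.float64(0.293), np.float64(0.296), np.float64(0.295)]
bed yaw 7.995725543018098 axis [0.49258891 0.08193295]
wheel lab 9 [ 213  207   51   51 1938] [238.81011352 231.98968008]
((237.87750244140625, 232.2012481689453), (51.062217712402344, 51.845272064208984), 39.466732025146484) [0.49137849 0.08402889 0.1       ]
hub [0.4932 0.0827] r 0.001 ang 55.0
handle [0.4813 0.139 ] r 0.0581 ang 101.2
tab in [0.5583 0.1269] r 0.0797 ang 34.4
tab out [0.6088 0.1628] r 0.1416 ang 34.8
stop [0.5944 0.0697] r 0.1025 ang -6.9
lug [0.3946 0.0991] r 0.0995 ang 170.1
nesttum [ 0.4912 -0.0618] r 0.1438 ang -90.6
bottle cap [0.4753 0.3374] r 0.256 ang 93.9
tum [ 0.5277 -0.1688] r 0.2531 ang -82.0
can [ 0.6248 -0.1273] r 0.2475 ang -57.7
```

View pics/crop.png

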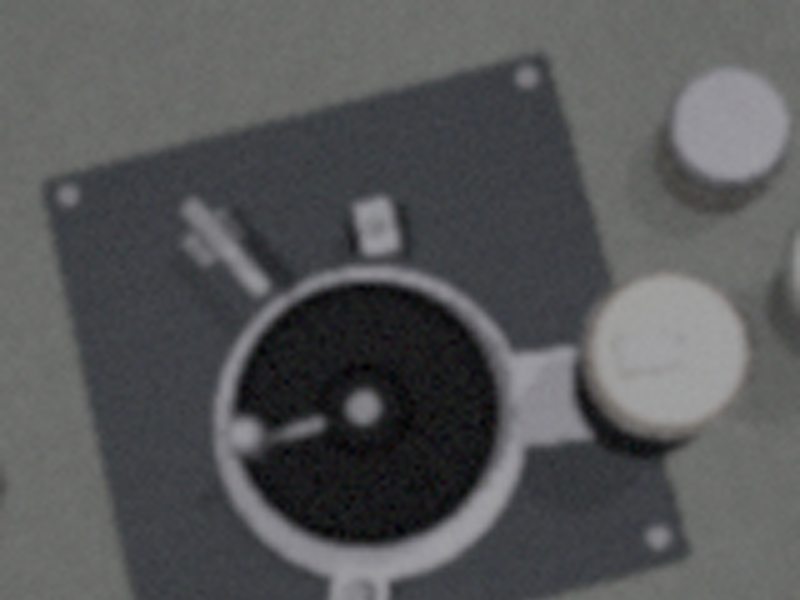

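The axis is at about (0.4925, 0.083), which the bed corners, hub and wheel disc all confirm to 2 mm. The handle is at 101°, the set tab at 34.6°, and the stop is near -7°. The crop shows the same: handle at (245,433), tab at (265,290)-(190,205), stop block at (378,228).

Next I write the planner and approach the handle.

```bash
cat > plan.py <<'E'
# usage: plan.py phi1,phi2,..(deg tool angle on the arc) grip z ; prints rows, books the commanded pose
import sys,json,os
from h import *
AX=np.array([.4925,.083]); r=.058
def Rt(y):  # tool z down, tool y at yaw y
    y=np.radians(y); Y=np.array([np.cos(y),np.sin(y),0]); Z=np.array([0,0,-1]); return np.stack([np.cross(Y,Z),Y,Z],1)
c=json.load(open("cmd.json")) if os.path.exists("cmd.json") else {"p":[.243,.548,.304],"yaw":66.06}
st=manip.read_state(); F=np.array(st["contact_force"])
if sys.argv[1]!="-":
    p0=np.array(c["p"]); R0=Rt(c["yaw"]); g=float(sys.argv[2]); z=float(sys.argv[3]); rows=[]
    if len(sys.argv)>4: r=float(sys.argv[4])
    for f in map(float,sys.argv[1].split(",")):
        a=np.radians(f); p=np.array([*(AX+r*np.array([np.cos(a),np.sin(a)])),z])
        yaw=f-90+20*max(0,(101-f)/171)
        d=(R0.T@(p-p0)).round(4); t=round(-(yaw-c["yaw"]),1)
        rows.append('{"dp":[%g,%g,%g],"delta_rot":[0,0,%g],"gripper":%g}'%(*d,t,g))
    print("["+",".join(rows)+"]")
    c={"p":list(p0+R0@d),"yaw":c["yaw"]-t}; json.dump(c,open("cmd.json","w"))
E
rm -f cmd.json; python3 plan.py 101,101,101,101,101 0.2 .304
```

```text
[{"dp":[-0.3835,-0.2762,0],"delta_rot":[0,0,55.1],"gripper":0.2},{"dp":[-0.3835,-0.2762,0],"delta_rot":[0,0,55.1],"gripper":0.2},{"dp":[-0.3835,-0.2762,0],"delta_rot":[0,0,55.1],"gripper":0.2},{"dp":[-0.3835,-0.2762,0],"delta_rot":[0,0,55.1],"gripper":0.2},{"dp":[-0.3835,-0.2762,0],"delta_rot":[0,0,55.1],"gripper":0.2}]
```

>>> play_rows:
  deltas:
    - {"dp": [-0.036, -0.026, 0], "delta_rot": [0, 0, 6], "gripper": 0.2}
    - {"dp": [-0.072, -0.052, 0], "delta_rot": [0, 0, 12], "gripper": 0.2}
    - {"dp": [-0.108, -0.078, 0], "delta_rot": [0, 0, 18], "gripper": 0.2}
    - {"dp": [-0.144, -0.104, 0], "delta_rot": [0, 0, 24], "gripper": 0.2}
    - {"dp": [-0.18, -0.13, 0], "delta_rot": [0, 0, 30], "gripper": 0.2}
  grip_force: 20

```text
clock: 0.6
tool_pos: [0.3555, 0.3549, 0.3034]
eef_rot: [0.455, 0.89, -0.0, -0.0]
contact_force: [0.5, -0.6, 0.5]
gripper_width: 0.0342
grip_force: 0.0
```

```bash
python3 - <<'E'
from plan import *
E
python3 - <<'E'
import sys; sys.argv=["x","-"]
from plan import *
p=np.array([.243,.548,.304])+Rt(66.06)@np.array([-.18,-.13,0]); print(p, 66.06-30, st["tool_pos"],R.from_quat(st["eef_rot"]).as_matrix()[:,1],st["gripper_width"])
json.dump({"p":list(p),"yaw":36.06},open("cmd.json","w"))
E
python3 plan.py 101,101,101,101,101 0.2 .304
```

```text
[0.35476339 0.35614343 0.304     ] 36.06 [0.3555306  0.35487986 0.30344106] [ 8.10675471e-01  5.85495459e-01 -5.90340071e-04] 0.034152599919769655
[{"dp":[-0.2493,-0.0249,0],"delta_rot":[0,0,25.1],"gripper":0.2},{"dp":[-0.2493,-0.0249,0],"delta_rot":[0,0,25.1],"gripper":0.2},{"dp":[-0.2493,-0.0249,0],"delta_rot":[0,0,25.1],"gripper":0.2},{"dp":[-0.2493,-0.0249,0],"delta_rot":[0,0,25.1],"gripper":0.2},{"dp":[-0.2493,-0.0249,0],"delta_rot":[0,0,25.1],"gripper":0.2}]Traceback (most recent call last):
  File "<stdin>", line 1, in <module>
  File "plan.py", line 9, in <module>
    if sys.argv[1]!="-":
       ~~~~~~~~^^^
IndexError: list index out of range
```

>>> play_rows:
  deltas:
    - {"dp": [-0.049, -0.005, 0], "delta_rot": [0, 0, 5], "gripper": 0.2}
    - {"dp": [-0.098, -0.01, 0], "delta_rot": [0, 0, 10], "gripper": 0.2}
    - {"dp": [-0.147, -0.015, 0], "delta_rot": [0, 0, 15], "gripper": 0.2}
    - {"dp": [-0.196, -0.02, 0], "delta_rot": [0, 0, 20], "gripper": 0.2}
    - {"dp": [-0.245, -0.0249, 0], "delta_rot": [0, 0, 25.1], "gripper": 0.2}

```text
clock: 1.1
tool_pos: [0.4797, 0.1419, 0.3037]
eef_rot: [0.638, 0.77, -0.0, -0.0]
contact_force: [1.6, 0.6, 0.8]
gripper_width: 0.0342
grip_force: 0.0
```

```bash
python3 - <<'E'
import sys; sys.argv=["x","-"]
from plan import *
p=np.array([.35476339,.35614343,.304])+Rt(36.06)@np.array([-.245,-.0249,0]); print(p,st["tool_pos"])
json.dump({"p":list(p),"yaw":10.96},open("cmd.json","w"))
s=manip.snapshot("wrist"); cv2.imwrite("pics/wrist1.png",s["img"])
for q in [(*AX,.11),(*(AX+.058*np.array([np.cos(np.radians(101)),np.sin(np.radians(101))])),.152)]: print(proj(s,q))
E
python3 plan.py 101,101,101,101,101 0.2 .192
```

```text
[0.47884908 0.14342824 0.304     ] [0.47972411 0.14189334 0.30366556]
(np.float64(261.21645361317866), np.float64(246.55379052380164))
(np.float64(261.2003274165814), np.float64(205.35370838332105))
[{"dp":[-0.0039,0.0019,0.112],"delta_rot":[0,0,-0],"gripper":0.2},{"dp":[-0.0039,0.0019,0.112],"delta_rot":[0,0,-0],"gripper":0.2},{"dp":[-0.0039,0.0019,0.112],"delta_rot":[0,0,-0],"gripper":0.2},{"dp":[-0.0039,0.0019,0.112],"delta_rot":[0,0,-0],"gripper":0.2},{"dp":[-0.0039,0.0019,0.112],"delta_rot":[0,0,-0],"gripper":0.2}]
```

View pics/wrist1.png

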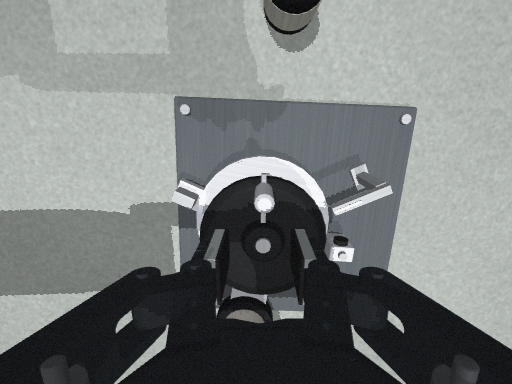

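The wrist view shows the handle top at (263,203) and the hub at (263,245). Both are within 2 px of the prediction, so I descend around the handle.

>>> play_rows:
  deltas:
    - {"dp": [-0.0039, 0.0019, 0], "delta_rot": [0, 0, 0], "gripper": 0.2}
    - {"dp": [-0.0039, 0.0019, 0.028], "delta_rot": [0, 0, 0], "gripper": 0.2}
    - {"dp": [-0.0039, 0.0019, 0.06], "delta_rot": [0, 0, 0], "gripper": 0.2}
    - {"dp": [-0.0039, 0.0019, 0.092], "delta_rot": [0, 0, 0], "gripper": 0.2}
    - {"dp": [-0.0039, 0.0019, 0.112], "delta_rot": [0, 0, 0], "gripper": 0.2}

```text
clock: 1.65
tool_pos: [0.48, 0.1414, 0.1889]
eef_rot: [0.635, 0.772, -0.001, -0.001]
contact_force: [-0.5, -0.2, 0.2]
gripper_width: 0.0344
grip_force: 0.0
```

```bash
python3 plan.py 100,99,97.5,95.5,93.5 0.42 .192
```

```text
[{"dp":[-0,0.001,0],"delta_rot":[0,0,0.8],"gripper":0.42},{"dp":[-0.0001,0.002,0],"delta_rot":[0,0,1.7],"gripper":0.42},{"dp":[-0.0001,0.0035,0],"delta_rot":[0,0,3.1],"gripper":0.42},{"dp":[-0.0003,0.0055,0],"delta_rot":[0,0,4.8],"gripper":0.42},{"dp":[-0.0005,0.0075,0],"delta_rot":[0,0,6.6],"gripper":0.42}]
```

>>> play_rows:
  deltas:
    - {"dp": [0, 0.001, 0], "delta_rot": [0, 0, 0.8], "gripper": 0.42}
    - {"dp": [-0.0001, 0.002, 0], "delta_rot": [0, 0, 1.7], "gripper": 0.42}
    - {"dp": [-0.0001, 0.0035, 0], "delta_rot": [0, 0, 3.1], "gripper": 0.42}
    - {"dp": [-0.0003, 0.0055, 0], "delta_rot": [0, 0, 4.8], "gripper": 0.42}
    - {"dp": [-0.0005, 0.0075, 0], "delta_rot": [0, 0, 6.6], "gripper": 0.42}

```text
clock: 2.15
tool_pos: [0.4901, 0.1417, 0.1933]
eef_rot: [0.681, 0.733, 0.001, 0.001]
contact_force: [-0.5, 0.4, -0.1]
gripper_width: 0.0252
grip_force: 0.5
```

```bash
python3 plan.py 91,88.5,86,83.5,81 0.42 .192
```

```text
[{"dp":[-0.0001,0.0026,0],"delta_rot":[0,0,2.2],"gripper":0.42},{"dp":[-0.0003,0.0051,0],"delta_rot":[0,0,4.4],"gripper":0.42},{"dp":[-0.0006,0.0076,0],"delta_rot":[0,0,6.6],"gripper":0.42},{"dp":[-0.001,0.0101,0],"delta_rot":[0,0,8.8],"gripper":0.42},{"dp":[-0.0016,0.0126,0],"delta_rot":[0,0,11],"gripper":0.42}]
```

>>> play_rows:
  deltas:
    - {"dp": [-0.0001, 0.0026, 0], "delta_rot": [0, 0, 2.2], "gripper": 0.42}
    - {"dp": [-0.0003, 0.0051, 0], "delta_rot": [0, 0, 4.4], "gripper": 0.42}
    - {"dp": [-0.0006, 0.0076, 0], "delta_rot": [0, 0, 6.6], "gripper": 0.42}
    - {"dp": [-0.001, 0.0101, 0], "delta_rot": [0, 0, 8.8], "gripper": 0.42}
    - {"dp": [-0.0016, 0.0126, 0], "delta_rot": [0, 0, 11], "gripper": 0.42}

```text
clock: 2.65
tool_pos: [0.5022, 0.1411, 0.193]
eef_rot: [0.748, 0.664, 0.0, -0.0]
contact_force: [-5.3, 2.3, 3.0]
gripper_width: 0.025
grip_force: 2.5
```

```bash
python3 plan.py 78.5,76,73.5,71,68.5 0.42 .192;python3 plan.py 66,63.5,61,58.5,56 0.42 .192;python3 plan.py 53.5,51,48.5,46,43.5 0.42 .192;python3 plan.py 41,38.5,36,33.5,31 0.42 .192
```

```text
[{"dp":[-0.0001,0.0025,0],"delta_rot":[0,0,2.2],"gripper":0.42},{"dp":[-0.0004,0.005,0],"delta_rot":[0,0,4.4],"gripper":0.42},{"dp":[-0.0008,0.0075,0],"delta_rot":[0,0,6.6],"gripper":0.42},{"dp":[-0.0013,0.01,0],"delta_rot":[0,0,8.9],"gripper":0.42},{"dp":[-0.0019,0.0125,0],"delta_rot":[0,0,11.1],"gripper":0.42}]
[{"dp":[-0.0002,0.0025,0],"delta_rot":[0,0,2.2],"gripper":0.42},{"dp":[-0.0005,0.005,0],"delta_rot":[0,0,4.4],"gripper":0.42},{"dp":[-0.001,0.0075,0],"delta_rot":[0,0,6.6],"gripper":0.42},{"dp":[-0.0015,0.0099,0],"delta_rot":[0,0,8.8],"gripper":0.42},{"dp":[-0.0022,0.0124,0],"delta_rot":[0,0,11],"gripper":0.42}]
[{"dp":[-0.0003,0.0025,0],"delta_rot":[0,0,2.2],"gripper":0.42},{"dp":[-0.0007,0.005,0],"delta_rot":[0,0,4.4],"gripper":0.42},{"dp":[-0.0012,0.0075,0],"delta_rot":[0,0,6.6],"gripper":0.42},{"dp":[-0.0018,0.0099,0],"delta_rot":[0,0,8.8],"gripper":0.42},{"dp":[-0.0025,0.0124,0],"delta_rot":[0,0,11],"gripper":0.42}]
[{"dp":[-0.0004,0.0025,0],"delta_rot":[0,0,2.2],"gripper":0.42},{"dp":[-0.0008,0.005,0],"delta_rot":[0,0,4.5],"gripper":0.42},{"dp":[-0.0014,0.0074,0],"delta_rot":[0,0,6.7],"gripper":0.42},{"dp":[-0.0021,0.0099,0],"delta_rot":[0,0,8.9],"gripper":0.42},{"dp":[-0.0028,0.0123,0],"delta_rot":[0,0,11.1],"gripper":0.42}]
```

>>> play_rows:
  deltas:
    - {"dp": [-0.0001, 0.0025, 0], "delta_rot": [0, 0, 2.2], "gripper": 0.42}
    - {"dp": [-0.0004, 0.005, 0], "delta_rot": [0, 0, 4.4], "gripper": 0.42}
    - {"dp": [-0.0008, 0.0075, 0], "delta_rot": [0, 0, 6.6], "gripper": 0.42}
    - {"dp": [-0.0013, 0.01, 0], "delta_rot": [0, 0, 8.9], "gripper": 0.42}
    - {"dp": [-0.0019, 0.0125, 0], "delta_rot": [0, 0, 11.1], "gripper": 0.42}

```text
clock: 3.15
tool_pos: [0.5144, 0.1382, 0.1931]
eef_rot: [0.809, 0.588, 0.001, -0.001]
contact_force: [-3.5, 3.2, 2.3]
gripper_width: 0.0251
grip_force: 2.6
```

>>> play_rows:
  deltas:
    - {"dp": [-0.0002, 0.0025, 0], "delta_rot": [0, 0, 2.2], "gripper": 0.42}
    - {"dp": [-0.0005, 0.005, 0], "delta_rot": [0, 0, 4.4], "gripper": 0.42}
    - {"dp": [-0.001, 0.0075, 0], "delta_rot": [0, 0, 6.6], "gripper": 0.42}
    - {"dp": [-0.0015, 0.0099, 0], "delta_rot": [0, 0, 8.8], "gripper": 0.42}
    - {"dp": [-0.0022, 0.0124, 0], "delta_rot": [0, 0, 11], "gripper": 0.42}

```text
clock: 3.65
tool_pos: [0.5257, 0.1326, 0.193]
eef_rot: [0.861, 0.508, 0.001, -0.001]
contact_force: [-2.9, 6.2, 1.2]
gripper_width: 0.0251
grip_force: 2.6
```

>>> play_rows:
  deltas:
    - {"dp": [-0.0003, 0.0025, 0], "delta_rot": [0, 0, 2.2], "gripper": 0.42}
    - {"dp": [-0.0007, 0.005, 0], "delta_rot": [0, 0, 4.4], "gripper": 0.42}
    - {"dp": [-0.0012, 0.0075, 0], "delta_rot": [0, 0, 6.6], "gripper": 0.42}
    - {"dp": [-0.0018, 0.0099, 0], "delta_rot": [0, 0, 8.8], "gripper": 0.42}
    - {"dp": [-0.0025, 0.0124, 0], "delta_rot": [0, 0, 11], "gripper": 0.42}

```text
clock: 4.15
tool_pos: [0.5355, 0.1245, 0.1931]
eef_rot: [0.906, 0.424, 0.001, -0.001]
contact_force: [-1.8, 6.0, -0.5]
gripper_width: 0.0247
grip_force: 2.6
```

>>> play_rows:
  deltas:
    - {"dp": [-0.0004, 0.0025, 0], "delta_rot": [0, 0, 2.2], "gripper": 0.42}
    - {"dp": [-0.0008, 0.005, 0], "delta_rot": [0, 0, 4.5], "gripper": 0.42}
    - {"dp": [-0.0014, 0.0074, 0], "delta_rot": [0, 0, 6.7], "gripper": 0.42}
    - {"dp": [-0.0021, 0.0099, 0], "delta_rot": [0, 0, 8.9], "gripper": 0.42}
    - {"dp": [-0.0028, 0.0123, 0], "delta_rot": [0, 0, 11.1], "gripper": 0.42}

```text
clock: 4.65
tool_pos: [0.5434, 0.1145, 0.1931]
eef_rot: [0.943, 0.334, 0.001, -0.001]
contact_force: [-0.9, 5.8, -0.6]
gripper_width: 0.0249
grip_force: 2.5
```

```bash
cat cmd.json; for a in 28.5,26,23.5,21,18.5 16,13.5,11,8.5,6 3.5,1,-1.5,-4,-6.5 -9,-11.5,-14,-16.5,-19; do python3 plan.py $a 0.42 .192; done
```

```text
{"p": [0.5422742630964217, 0.11288098535422139, 0.192], "yaw": -50.839999999999996}[{"dp":[-0.0005,0.0025,0],"delta_rot":[0,0,2.2],"gripper":0.42},{"dp":[-0.001,0.0049,0],"delta_rot":[0,0,4.4],"gripper":0.42},{"dp":[-0.0016,0.0074,0],"delta_rot":[0,0,6.6],"gripper":0.42},{"dp":[-0.0024,0.0098,0],"delta_rot":[0,0,8.8],"gripper":0.42},{"dp":[-0.0032,0.0122,0],"delta_rot":[0,0,11],"gripper":0.42}]
[{"dp":[-0.0005,0.0025,0],"delta_rot":[0,0,2.2],"gripper":0.42},{"dp":[-0.0011,0.0049,0],"delta_rot":[0,0,4.4],"gripper":0.42},{"dp":[-0.0018,0.0074,0],"delta_rot":[0,0,6.6],"gripper":0.42},{"dp":[-0.0026,0.0098,0],"delta_rot":[0,0,8.8],"gripper":0.42},{"dp":[-0.0035,0.0121,0],"delta_rot":[0,0,11],"gripper":0.42}]
[{"dp":[-0.0005,0.0025,0],"delta_rot":[0,0,2.3],"gripper":0.42},{"dp":[-0.0011,0.005,0],"delta_rot":[0,0,4.5],"gripper":0.42},{"dp":[-0.0019,0.0074,0],"delta_rot":[0,0,6.7],"gripper":0.42},{"dp":[-0.0028,0.0097,0],"delta_rot":[0,0,8.9],"gripper":0.42},{"dp":[-0.0037,0.0121,0],"delta_rot":[0,0,11.1],"gripper":0.42}]
[{"dp":[-0.0006,0.0024,0],"delta_rot":[0,0,2.2],"gripper":0.42},{"dp":[-0.0013,0.0049,0],"delta_rot":[0,0,4.4],"gripper":0.42},{"dp":[-0.0022,0.0073,0],"delta_rot":[0,0,6.6],"gripper":0.42},{"dp":[-0.0031,0.0096,0],"delta_rot":[0,0,8.8],"gripper":0.42},{"dp":[-0.0041,0.0119,0],"delta_rot":[0,0,11],"gripper":0.42}]
```

>>> play_rows:
  deltas:
    - {"dp": [-0.0005, 0.0025, 0], "delta_rot": [0, 0, 2.2], "gripper": 0.42}
    - {"dp": [-0.001, 0.0049, 0], "delta_rot": [0, 0, 4.4], "gripper": 0.42}
    - {"dp": [-0.0016, 0.0074, 0], "delta_rot": [0, 0, 6.6], "gripper": 0.42}
    - {"dp": [-0.0024, 0.0098, 0], "delta_rot": [0, 0, 8.8], "gripper": 0.42}
    - {"dp": [-0.0032, 0.0122, 0], "delta_rot": [0, 0, 11], "gripper": 0.42}

```text
clock: 5.15
tool_pos: [0.5488, 0.1029, 0.1932]
eef_rot: [0.97, 0.242, 0.001, -0.001]
contact_force: [0.6, 7.0, -1.0]
gripper_width: 0.0248
grip_force: 2.4
```

>>> play_rows:
  deltas:
    - {"dp": [-0.0005, 0.0025, 0], "delta_rot": [0, 0, 2.2], "gripper": 0.42}
    - {"dp": [-0.0011, 0.0049, 0], "delta_rot": [0, 0, 4.4], "gripper": 0.42}
    - {"dp": [-0.0018, 0.0074, 0], "delta_rot": [0, 0, 6.6], "gripper": 0.42}
    - {"dp": [-0.0026, 0.0098, 0], "delta_rot": [0, 0, 8.8], "gripper": 0.42}
    - {"dp": [-0.0035, 0.0121, 0], "delta_rot": [0, 0, 11], "gripper": 0.42}

```text
clock: 5.65
tool_pos: [0.5516, 0.0905, 0.1933]
eef_rot: [0.989, 0.148, 0.002, -0.001]
contact_force: [1.8, 6.0, -1.5]
gripper_width: 0.025
grip_force: 2.4
```

>>> play_rows:
  deltas:
    - {"dp": [-0.0005, 0.0025, 0], "delta_rot": [0, 0, 2.3], "gripper": 0.42}
    - {"dp": [-0.0011, 0.005, 0], "delta_rot": [0, 0, 4.5], "gripper": 0.42}
    - {"dp": [-0.0019, 0.0074, 0], "delta_rot": [0, 0, 6.7], "gripper": 0.42}
    - {"dp": [-0.0028, 0.0097, 0], "delta_rot": [0, 0, 8.9], "gripper": 0.42}
    - {"dp": [-0.0037, 0.0121, 0], "delta_rot": [0, 0, 11.1], "gripper": 0.42}

```text
clock: 6.15
tool_pos: [0.5518, 0.0778, 0.1934]
eef_rot: [0.999, 0.052, 0.002, -0.001]
contact_force: [1.6, 4.8, -2.4]
gripper_width: 0.025
grip_force: 2.4
```

>>> play_rows:
  deltas:
    - {"dp": [-0.0006, 0.0024, 0], "delta_rot": [0, 0, 2.2], "gripper": 0.42}
    - {"dp": [-0.0013, 0.0049, 0], "delta_rot": [0, 0, 4.4], "gripper": 0.42}
    - {"dp": [-0.0022, 0.0073, 0], "delta_rot": [0, 0, 6.6], "gripper": 0.42}
    - {"dp": [-0.0031, 0.0096, 0], "delta_rot": [0, 0, 8.8], "gripper": 0.42}
    - {"dp": [-0.0041, 0.0119, 0], "delta_rot": [0, 0, 11], "gripper": 0.42}

```text
clock: 6.65
tool_pos: [0.5492, 0.0653, 0.1935]
eef_rot: [0.999, -0.044, 0.002, -0.001]
contact_force: [2.6, 4.8, -0.6]
gripper_width: 0.0251
grip_force: 2.3
```

```bash
for a in -21.5,-24,-26.5,-29,-31.5 -34,-36.5,-39,-41.5,-44 -46,-48,-49.5,-51,-52; do python3 plan.py $a 0.42 .192; done
python3 - <<'E'
from h import *
s=manip.snapshot("top"); cv2.imwrite("pics/top2.png",cv2.resize(s["img"][150:300,165:325],(640,600),interpolation=cv2.INTER_CUBIC))
E
```

```text
[{"dp":[-0.0007,0.0025,0],"delta_rot":[0,0,2.2],"gripper":0.42},{"dp":[-0.0014,0.0049,0],"delta_rot":[0,0,4.4],"gripper":0.42},{"dp":[-0.0023,0.0073,0],"delta_rot":[0,0,6.6],"gripper":0.42},{"dp":[-0.0033,0.0096,0],"delta_rot":[0,0,8.9],"gripper":0.42},{"dp":[-0.0044,0.0119,0],"delta_rot":[0,0,11.1],"gripper":0.42}]
[{"dp":[-0.0007,0.0024,0],"delta_rot":[0,0,2.2],"gripper":0.42},{"dp":[-0.0015,0.0048,0],"delta_rot":[0,0,4.4],"gripper":0.42},{"dp":[-0.0025,0.0071,0],"delta_rot":[0,0,6.6],"gripper":0.42},{"dp":[-0.0035,0.0095,0],"delta_rot":[0,0,8.8],"gripper":0.42},{"dp":[-0.0046,0.0117,0],"delta_rot":[0,0,11],"gripper":0.42}]
[{"dp":[-0.0007,0.002,0],"delta_rot":[0,0,1.8],"gripper":0.42},{"dp":[-0.0014,0.0039,0],"delta_rot":[0,0,3.5],"gripper":0.42},{"dp":[-0.0019,0.0053,0],"delta_rot":[0,0,4.9],"gripper":0.42},{"dp":[-0.0025,0.0067,0],"delta_rot":[0,0,6.2],"gripper":0.42},{"dp":[-0.0029,0.0076,0],"delta_rot":[0,0,7.1],"gripper":0.42}]
```

View pics/top2.png

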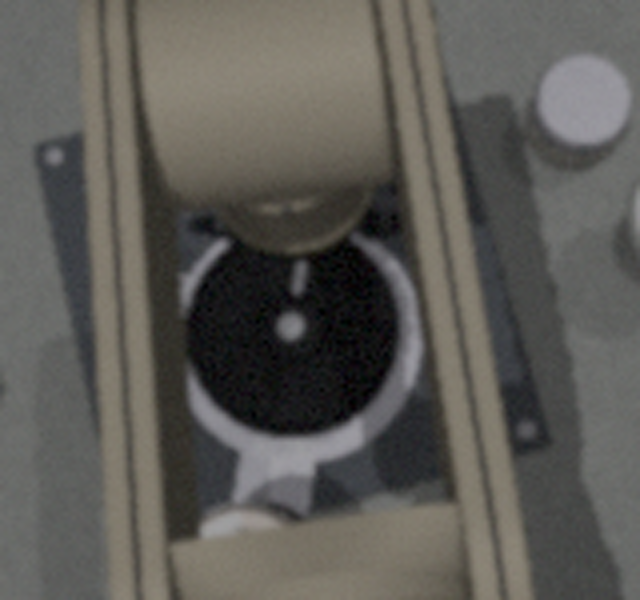

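The top view shows the tumbler arm swung down to (275,480) and the wheel rib pointing up to (300,275), with the arm clear of everything. I carry on.

>>> play_rows:
  deltas:
    - {"dp": [-0.0007, 0.0025, 0], "delta_rot": [0, 0, 2.2], "gripper": 0.42}
    - {"dp": [-0.0014, 0.0049, 0], "delta_rot": [0, 0, 4.4], "gripper": 0.42}
    - {"dp": [-0.0023, 0.0073, 0], "delta_rot": [0, 0, 6.6], "gripper": 0.42}
    - {"dp": [-0.0033, 0.0096, 0], "delta_rot": [0, 0, 8.9], "gripper": 0.42}
    - {"dp": [-0.0044, 0.0119, 0], "delta_rot": [0, 0, 11.1], "gripper": 0.42}

```text
clock: 7.2
tool_pos: [0.5438, 0.0537, 0.1935]
eef_rot: [0.99, -0.141, 0.002, -0.001]
contact_force: [3.1, 3.5, -0.0]
gripper_width: 0.0249
grip_force: 2.3
```

>>> play_rows:
  deltas:
    - {"dp": [-0.0007, 0.0024, 0], "delta_rot": [0, 0, 2.2], "gripper": 0.42}
    - {"dp": [-0.0015, 0.0048, 0], "delta_rot": [0, 0, 4.4], "gripper": 0.42}
    - {"dp": [-0.0025, 0.0071, 0], "delta_rot": [0, 0, 6.6], "gripper": 0.42}
    - {"dp": [-0.0035, 0.0095, 0], "delta_rot": [0, 0, 8.8], "gripper": 0.42}
    - {"dp": [-0.0046, 0.0117, 0], "delta_rot": [0, 0, 11], "gripper": 0.42}

```text
clock: 7.7
tool_pos: [0.5362, 0.0435, 0.1935]
eef_rot: [0.972, -0.235, 0.002, -0.001]
contact_force: [4.4, 3.1, -1.9]
gripper_width: 0.0246
grip_force: 2.3
```

>>> play_rows:
  deltas:
    - {"dp": [-0.0007, 0.002, 0], "delta_rot": [0, 0, 1.8], "gripper": 0.42}
    - {"dp": [-0.0014, 0.0039, 0], "delta_rot": [0, 0, 3.5], "gripper": 0.42}
    - {"dp": [-0.0019, 0.0053, 0], "delta_rot": [0, 0, 4.9], "gripper": 0.42}
    - {"dp": [-0.0025, 0.0067, 0], "delta_rot": [0, 0, 6.2], "gripper": 0.42}
    - {"dp": [-0.0029, 0.0076, 0], "delta_rot": [0, 0, 7.1], "gripper": 0.42}

```text
clock: 8.2
tool_pos: [0.5302, 0.0378, 0.1935]
eef_rot: [0.956, -0.294, 0.002, -0.001]
contact_force: [5.3, 2.3, 0.4]
gripper_width: 0.025
grip_force: 2.2
```

```bash
for a in -52.8,-53.6,-54.4,-55.2,-56 -56.8,-57.6,-58.4,-59.2,-60 -60.8,-61.6,-62.4,-63.2,-64 ; do python3 plan.py $a 0.42 .192; done; python3 - <<'E'
from h import *
print({k:v for k,v in manip.read_state().items() if k in("tool_pos","joint_pos","contact_force")})
s=manip.snapshot("wrist"); cv2.imwrite("pics/wrist2.png",s["img"])
E
```

```text
[{"dp":[-0.0003,0.0008,0],"delta_rot":[0,0,0.7],"gripper":0.42},{"dp":[-0.0006,0.0015,0],"delta_rot":[0,0,1.4],"gripper":0.42},{"dp":[-0.0008,0.0023,0],"delta_rot":[0,0,2.1],"gripper":0.42},{"dp":[-0.0011,0.003,0],"delta_rot":[0,0,2.8],"gripper":0.42},{"dp":[-0.0014,0.0038,0],"delta_rot":[0,0,3.5],"gripper":0.42}]
[{"dp":[-0.0003,0.0008,0],"delta_rot":[0,0,0.7],"gripper":0.42},{"dp":[-0.0005,0.0015,0],"delta_rot":[0,0,1.4],"gripper":0.42},{"dp":[-0.0008,0.0023,0],"delta_rot":[0,0,2.1],"gripper":0.42},{"dp":[-0.0011,0.003,0],"delta_rot":[0,0,2.8],"gripper":0.42},{"dp":[-0.0014,0.0038,0],"delta_rot":[0,0,3.5],"gripper":0.42}]
[{"dp":[-0.0003,0.0008,0],"delta_rot":[0,0,0.7],"gripper":0.42},{"dp":[-0.0006,0.0015,0],"delta_rot":[0,0,1.4],"gripper":0.42},{"dp":[-0.0009,0.0023,0],"delta_rot":[0,0,2.1],"gripper":0.42},{"dp":[-0.0012,0.003,0],"delta_rot":[0,0,2.9],"gripper":0.42},{"dp":[-0.0015,0.0038,0],"delta_rot":[0,0,3.6],"gripper":0.42}]
{'joint_pos': array([-2.55408895e-02,  2.35419276e-02,  1.80639768e+00,  4.37391051e-04,
        1.30741966e+00,  2.14246268e+00]), 'tool_pos': array([0.53020041, 0.03779541, 0.19354705]), 'contact_force': array([5.30161123, 2.33645556, 0.37866283])}
```

View pics/wrist2.png

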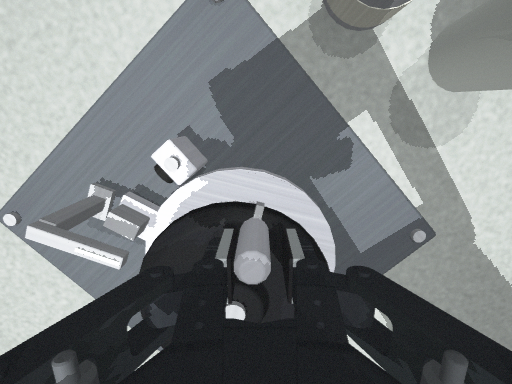

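The wrist view shows the lug at about (130,215) and the stop block at (178,160) with its black nose at (163,172). The lug is approaching the nose. I estimate the remaining gap.

```bash
python3 - <<'E'
from h import *
s=manip.snapshot("wrist"); AX=np.array([.4925,.083])
for n,u,v,z in[("hubtop",235,311,.11),("lug face top edge a",118,192,.063),("lug b",156,206,.063),("nose low",163,180,.05),("nose left",153,170,.052),("block top c",178,160,.064),("handle",254,270,.152)]:
    p=ray(s,u,v,z)[:2]; d=p-AX; print(n,p.round(4),np.linalg.norm(d).round(4),np.degrees(np.arctan2(d[1],d[0])).round(1))
c=s["img"][130:280,20:220]; cv2.imwrite("pics/w2c.png",cv2.resize(c,(800,600),interpolation=cv2.INTER_CUBIC))
E
```

```text
hubtop [0.4962 0.0802] 0.0047 -37.3
lug face top edge a [0.6024 0.1164] 0.1149 16.9
lug b [0.578  0.1001] 0.0872 11.3
nose low [0.5908 0.0882] 0.0985 3.1
nose left [0.6012 0.0887] 0.1089 3.0
block top c [0.5958 0.0641] 0.105 -10.4
handle [0.5335 0.0385] 0.0605 -47.4
```

View pics/w2c.png

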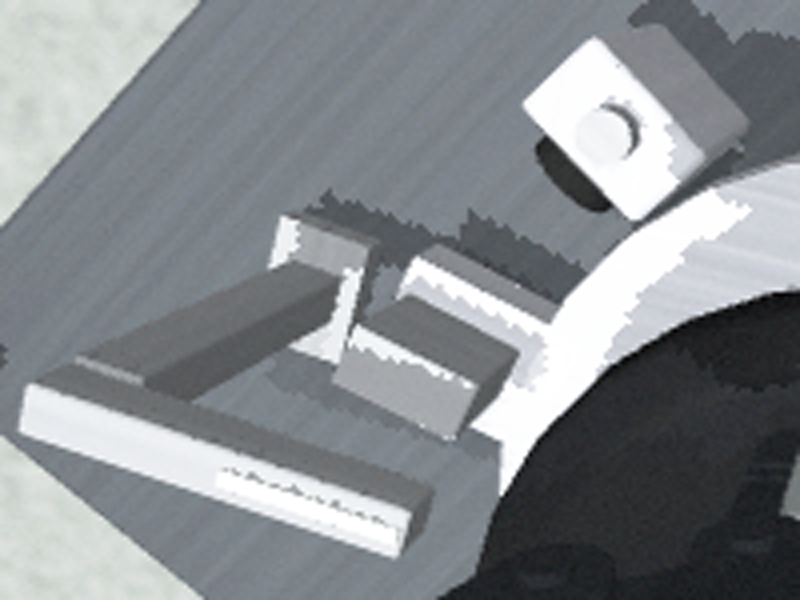

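>>> play_rows:
  deltas:
    - {"dp": [-0.0003, 0.0008, 0], "delta_rot": [0, 0, 0.7], "gripper": 0.42}
    - {"dp": [-0.0006, 0.0015, 0], "delta_rot": [0, 0, 1.4], "gripper": 0.42}
    - {"dp": [-0.0008, 0.0023, 0], "delta_rot": [0, 0, 2.1], "gripper": 0.42}
    - {"dp": [-0.0011, 0.003, 0], "delta_rot": [0, 0, 2.8], "gripper": 0.42}
    - {"dp": [-0.0014, 0.0038, 0], "delta_rot": [0, 0, 3.5], "gripper": 0.42}

```text
clock: 8.8
tool_pos: [0.5256, 0.0354, 0.1922]
eef_rot: [0.946, -0.323, 0.0, -0.0]
contact_force: [3.7, 3.2, 3.0]
gripper_width: 0.0249
grip_force: 2.3
```

>>> play_rows:
  deltas:
    - {"dp": [-0.0003, 0.0008, 0], "delta_rot": [0, 0, 0.7], "gripper": 0.42}
    - {"dp": [-0.0005, 0.0015, 0], "delta_rot": [0, 0, 1.4], "gripper": 0.42}
    - {"dp": [-0.0008, 0.0023, 0], "delta_rot": [0, 0, 2.1], "gripper": 0.42}
    - {"dp": [-0.0011, 0.003, 0], "delta_rot": [0, 0, 2.8], "gripper": 0.42}
    - {"dp": [-0.0014, 0.0038, 0], "delta_rot": [0, 0, 3.5], "gripper": 0.42}

```text
clock: 9.3
tool_pos: [0.5219, 0.0332, 0.1919]
eef_rot: [0.936, -0.352, -0.0, -0.0]
contact_force: [4.0, 2.5, 3.1]
gripper_width: 0.0244
grip_force: 2.3
```

```bash
python3 - <<'E'
from h import *
AX=np.array([.4925,.083])
s=manip.snapshot("wrist"); cv2.imwrite("pics/w3.png",cv2.resize(s["img"][100:250,40:240],(800,600),interpolation=cv2.INTER_CUBIC))
E
```

View pics/w3.png

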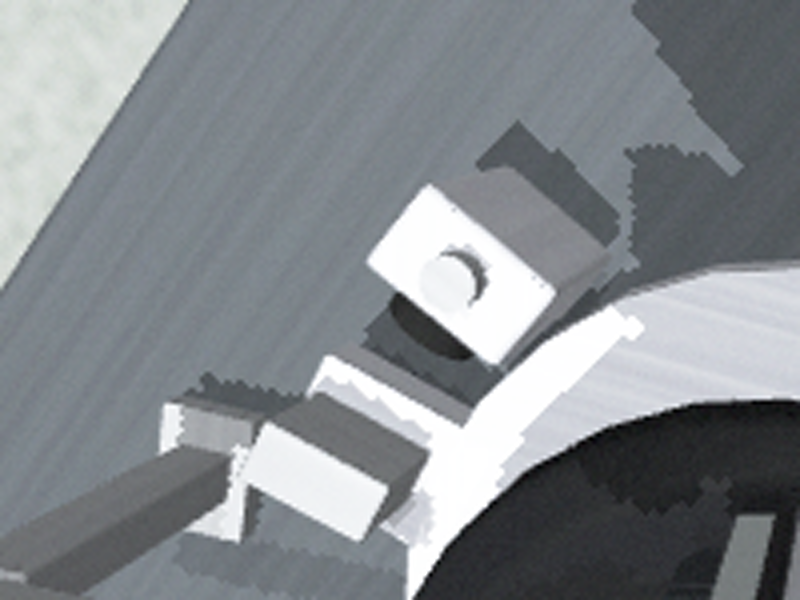

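The stop nose is at about (430,335) in the crop and the lug face foot at (370,425), leaving a gap of around 15 mm. I continue more slowly.

>>> play_rows:
  deltas:
    - {"dp": [-0.0003, 0.0008, 0], "delta_rot": [0, 0, 0.7], "gripper": 0.42}
    - {"dp": [-0.0006, 0.0015, 0], "delta_rot": [0, 0, 1.4], "gripper": 0.42}
    - {"dp": [-0.0009, 0.0023, 0], "delta_rot": [0, 0, 2.1], "gripper": 0.42}
    - {"dp": [-0.0012, 0.003, 0], "delta_rot": [0, 0, 2.9], "gripper": 0.42}
    - {"dp": [-0.0015, 0.0038, 0], "delta_rot": [0, 0, 3.6], "gripper": 0.42}

```text
clock: 9.85
tool_pos: [0.5182, 0.0312, 0.1918]
eef_rot: [0.925, -0.381, -0.0, 0.0]
contact_force: [4.0, 2.9, 2.0]
gripper_width: 0.0247
grip_force: 2.3
```

```bash
for a in -64.5,-65,-65.5,-66,-66.5 -66.8,-67.2,-67.6,-68,-68.4 -68.8,-69.2,-69.6,-70,-70.4 ; do python3 plan.py $a 0.42 .192; done; python3 -c "
from h import *
print(manip.read_state()['joint_pos'])"
```

```text
[{"dp":[-0.0001,0.0005,0],"delta_rot":[0,0,0.4],"gripper":0.42},{"dp":[-0.0003,0.0009,0],"delta_rot":[0,0,0.8],"gripper":0.42},{"dp":[-0.0005,0.0014,0],"delta_rot":[0,0,1.3],"gripper":0.42},{"dp":[-0.0007,0.0019,0],"delta_rot":[0,0,1.7],"gripper":0.42},{"dp":[-0.0009,0.0023,0],"delta_rot":[0,0,2.2],"gripper":0.42}]
[{"dp":[-0.0001,0.0003,0],"delta_rot":[0,0,0.2],"gripper":0.42},{"dp":[-0.0002,0.0007,0],"delta_rot":[0,0,0.6],"gripper":0.42},{"dp":[-0.0003,0.0011,0],"delta_rot":[0,0,0.9],"gripper":0.42},{"dp":[-0.0005,0.0015,0],"delta_rot":[0,0,1.3],"gripper":0.42},{"dp":[-0.0006,0.0018,0],"delta_rot":[0,0,1.6],"gripper":0.42}]
[{"dp":[-0.0002,0.0004,0],"delta_rot":[0,0,0.4],"gripper":0.42},{"dp":[-0.0003,0.0008,0],"delta_rot":[0,0,0.8],"gripper":0.42},{"dp":[-0.0005,0.0012,0],"delta_rot":[0,0,1.1],"gripper":0.42},{"dp":[-0.0006,0.0016,0],"delta_rot":[0,0,1.5],"gripper":0.42},{"dp":[-0.0007,0.0019,0],"delta_rot":[0,0,1.8],"gripper":0.42}]
[-3.85630078e-02 -4.71900906e-03  1.83819922e+00 -1.85918427e-05
  1.30827456e+00  2.31418847e+00]
```

>>> play_rows:
  deltas:
    - {"dp": [-0.0001, 0.0005, 0], "delta_rot": [0, 0, 0.4], "gripper": 0.42}
    - {"dp": [-0.0003, 0.0009, 0], "delta_rot": [0, 0, 0.8], "gripper": 0.42}
    - {"dp": [-0.0005, 0.0014, 0], "delta_rot": [0, 0, 1.3], "gripper": 0.42}
    - {"dp": [-0.0007, 0.0019, 0], "delta_rot": [0, 0, 1.7], "gripper": 0.42}
    - {"dp": [-0.0009, 0.0023, 0], "delta_rot": [0, 0, 2.2], "gripper": 0.42}

```text
clock: 10.35
tool_pos: [0.516, 0.0302, 0.1918]
eef_rot: [0.917, -0.399, -0.0, 0.0]
contact_force: [4.5, 2.2, 1.7]
gripper_width: 0.0248
grip_force: 2.2
```

>>> play_rows:
  deltas:
    - {"dp": [-0.0001, 0.0003, 0], "delta_rot": [0, 0, 0], "gripper": 0.42}
    - {"dp": [-0.0002, 0.0006, 0], "delta_rot": [0, 0, 0], "gripper": 0.42}
    - {"dp": [-0.0003, 0.0009, 0], "delta_rot": [0, 0, 0], "gripper": 0.42}
    - {"dp": [-0.0004, 0.0012, 0], "delta_rot": [0, 0, 0], "gripper": 0.42}

```text
clock: 10.75
tool_pos: [0.5149, 0.0296, 0.1918]
eef_rot: [0.917, -0.398, 0.0, 0.0]
contact_force: [4.6, 0.1, 0.9]
gripper_width: 0.0248
grip_force: 2.1
```

>>> play_rows:
  deltas:
    - {"dp": [-0.0001, 0.0003, 0], "delta_rot": [0, 0, 0], "gripper": 0.42}
    - {"dp": [-0.0002, 0.0006, 0], "delta_rot": [0, 0, 0], "gripper": 0.42}

```text
clock: 10.95
tool_pos: [0.5144, 0.0293, 0.1919]
eef_rot: [0.917, -0.398, 0.0, 0.0]
contact_force: [5.6, -0.1, 0.4]
gripper_width: 0.0245
grip_force: 2.1
```

>>> play_rows:
  deltas:
    - {"dp": [-0.0001, 0.0003, 0], "delta_rot": [0, 0, 0], "gripper": 0.42}
    - {"dp": [-0.0002, 0.0006, 0], "delta_rot": [0, 0, 0], "gripper": 0.42}

```text
clock: 11.15
tool_pos: [0.5138, 0.0291, 0.1919]
eef_rot: [0.917, -0.398, 0.0, 0.0]
contact_force: [5.3, 0.7, 0.1]
gripper_width: 0.0244
grip_force: 2.0
```

>>> play_rows:
  deltas:
    - {"dp": [-0.0001, 0.0003, 0], "delta_rot": [0, 0, 0], "gripper": 0.42}
    - {"dp": [-0.0002, 0.0006, 0], "delta_rot": [0, 0, 0], "gripper": 0.42}

```text
clock: 11.35
tool_pos: [0.5132, 0.0288, 0.1918]
eef_rot: [0.917, -0.398, 0.0, 0.0]
contact_force: [4.2, 0.1, -0.9]
gripper_width: 0.0244
grip_force: 2.0
```

>>> play_rows:
  deltas:
    - {"dp": [-0.0001, 0.0003, 0], "delta_rot": [0, 0, 0], "gripper": 0.42}
    - {"dp": [-0.0002, 0.0006, 0], "delta_rot": [0, 0, 0], "gripper": 0.42}

```text
clock: 11.55
tool_pos: [0.5126, 0.0286, 0.1919]
eef_rot: [0.917, -0.398, 0.0, 0.0]
contact_force: [4.4, 1.3, -0.2]
gripper_width: 0.0247
grip_force: 2.0
```

>>> play_rows:
  deltas:
    - {"dp": [-0.0001, 0.0003, 0], "delta_rot": [0, 0, 0], "gripper": 0.42}
    - {"dp": [-0.0002, 0.0006, 0], "delta_rot": [0, 0, 0], "gripper": 0.42}

```text
clock: 11.75
tool_pos: [0.512, 0.0284, 0.1919]
eef_rot: [0.917, -0.398, -0.0, 0.0]
contact_force: [5.0, 1.5, 1.3]
gripper_width: 0.025
grip_force: 2.0
```

>>> play_rows:
  deltas:
    - {"dp": [-0.0001, 0.0003, 0], "delta_rot": [0, 0, 0], "gripper": 0.42}
    - {"dp": [-0.0002, 0.0006, 0], "delta_rot": [0, 0, 0], "gripper": 0.42}

```text
clock: 11.95
tool_pos: [0.5114, 0.0282, 0.1918]
eef_rot: [0.917, -0.398, -0.0, 0.0]
contact_force: [4.3, 0.9, -0.1]
gripper_width: 0.0248
grip_force: 2.0
```

>>> play_rows:
  deltas:
    - {"dp": [-0.0001, 0.0003, 0], "delta_rot": [0, 0, 0], "gripper": 0.42}
    - {"dp": [-0.0002, 0.0006, 0], "delta_rot": [0, 0, 0], "gripper": 0.42}

```text
clock: 12.15
tool_pos: [0.5109, 0.0279, 0.1919]
eef_rot: [0.917, -0.398, -0.0, 0.0]
contact_force: [4.7, 0.0, -0.3]
gripper_width: 0.0252
grip_force: 2.0
```

```bash
python3 - <<'E'
from h import *
s=manip.snapshot("wrist"); cv2.imwrite("pics/w4.png",cv2.resize(s["img"][90:240,40:240],(800,600),interpolation=cv2.INTER_CUBIC))
E
```

```text
(no output)
```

View pics/w4.png

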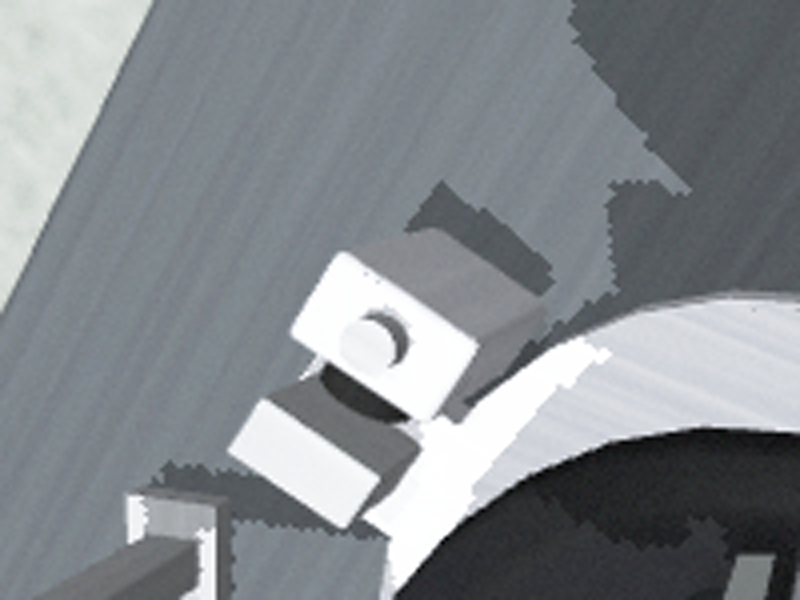

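The nose at (370,405) is now just short of the lug face, about 4 mm away. I keep feeling forward in small steps.

>>> play_rows:
  deltas:
    - {"dp": [-0.0001, 0.0003, 0], "delta_rot": [0, 0, 0], "gripper": 0.42}
    - {"dp": [-0.0002, 0.0006, 0], "delta_rot": [0, 0, 0], "gripper": 0.42}

```text
clock: 12.4
tool_pos: [0.5103, 0.0277, 0.1919]
eef_rot: [0.917, -0.398, 0.0, 0.0]
contact_force: [4.7, -0.2, -1.7]
gripper_width: 0.0252
grip_force: 2.0
```

>>> play_rows:
  deltas:
    - {"dp": [-0.0002, 0.0003, 0], "delta_rot": [0, 0, 0], "gripper": 0.42}
    - {"dp": [-0.0003, 0.0006, 0], "delta_rot": [0, 0, 0], "gripper": 0.42}

```text
clock: 12.6
tool_pos: [0.5096, 0.0275, 0.1919]
eef_rot: [0.917, -0.398, -0.0, -0.0]
contact_force: [3.6, 0.4, -0.0]
gripper_width: 0.0245
grip_force: 2.0
```

>>> play_rows:
  deltas:
    - {"dp": [-0.0001, 0.0003, 0], "delta_rot": [0, 0, 0], "gripper": 0.42}
    - {"dp": [-0.0002, 0.0006, 0], "delta_rot": [0, 0, 0], "gripper": 0.42}

```text
clock: 12.8
tool_pos: [0.5091, 0.0272, 0.1919]
eef_rot: [0.917, -0.398, 0.0, -0.0]
contact_force: [5.1, 0.1, -0.7]
gripper_width: 0.0251
grip_force: 2.0
```

>>> play_rows:
  deltas:
    - {"dp": [-0.0001, 0.0003, 0], "delta_rot": [0, 0, 0], "gripper": 0.42}
    - {"dp": [-0.0002, 0.0006, 0], "delta_rot": [0, 0, 0], "gripper": 0.42}

```text
clock: 13.0
tool_pos: [0.5085, 0.0269, 0.1919]
eef_rot: [0.917, -0.398, -0.0, 0.0]
contact_force: [4.9, 1.4, -1.0]
gripper_width: 0.0249
grip_force: 2.0
```

>>> play_rows:
  deltas:
    - {"dp": [-0.0001, 0.0003, 0], "delta_rot": [0, 0, 0], "gripper": 0.42}
    - {"dp": [-0.0002, 0.0006, 0], "delta_rot": [0, 0, 0], "gripper": 0.42}

```text
clock: 13.2
tool_pos: [0.5079, 0.0266, 0.1919]
eef_rot: [0.917, -0.398, -0.0, 0.0]
contact_force: [4.5, 0.5, -0.8]
gripper_width: 0.0247
grip_force: 1.9
```

>>> play_rows:
  deltas:
    - {"dp": [-0.0001, 0.0003, 0], "delta_rot": [0, 0, 0], "gripper": 0.42}
    - {"dp": [-0.0003, 0.0005, 0], "delta_rot": [0, 0, 0], "gripper": 0.42}

```text
clock: 13.4
tool_pos: [0.5075, 0.0265, 0.1919]
eef_rot: [0.917, -0.398, 0.0, -0.0]
contact_force: [6.3, 1.8, -1.6]
gripper_width: 0.0247
grip_force: 2.5
```

>>> play_rows:
  deltas:
    - {"dp": [-0.0001, 0.0002, 0], "delta_rot": [0, 0, 0], "gripper": 0.42}

```text
clock: 13.5
tool_pos: [0.5074, 0.0265, 0.192]
eef_rot: [0.917, -0.398, 0.0, -0.0]
contact_force: [8.1, 0.8, -1.4]
gripper_width: 0.0246
grip_force: 3.0
```

>>> play_rows:
  deltas:
    - {"dp": [-0.0001, 0.0002, 0], "delta_rot": [0, 0, 0], "gripper": 0.42}
    - {"dp": [-0.0001, 0.0003, 0], "delta_rot": [0, 0, 0], "gripper": 0.42}

```text
clock: 13.7
tool_pos: [0.5073, 0.0265, 0.192]
eef_rot: [0.917, -0.398, 0.0, -0.0]
contact_force: [7.5, 2.4, -2.2]
gripper_width: 0.0249
grip_force: 3.6
```

>>> play_rows:
  deltas:
    - {"dp": [-0.0001, 0.0003, 0], "delta_rot": [0, 0, 0], "gripper": 0.42}
    - {"dp": [-0.0002, 0.0004, 0], "delta_rot": [0, 0, 0], "gripper": 0.42}

```text
clock: 13.9
tool_pos: [0.5071, 0.0265, 0.192]
eef_rot: [0.917, -0.398, 0.001, -0.001]
contact_force: [10.6, 2.8, -3.5]
gripper_width: 0.0247
grip_force: 4.5
```

>>> play_rows:
  deltas:
    - {"dp": [-0.0001, 0.0003, 0], "delta_rot": [0, 0, 0], "gripper": 0.42}
    - {"dp": [-0.0002, 0.0004, 0], "delta_rot": [0, 0, 0], "gripper": 0.42}

```text
clock: 14.1
tool_pos: [0.507, 0.0265, 0.192]
eef_rot: [0.917, -0.398, 0.001, -0.001]
contact_force: [10.4, 3.6, -5.2]
gripper_width: 0.0248
grip_force: 5.4
```

>>> play_rows:
  deltas:
    - {"dp": [-0.0001, 0.0002, 0], "delta_rot": [0, 0, 0], "gripper": 0.42}
    - {"dp": [-0.0001, 0.0003, 0], "delta_rot": [0, 0, 0], "gripper": 0.42}

```text
clock: 14.3
tool_pos: [0.5069, 0.0265, 0.1921]
eef_rot: [0.917, -0.398, 0.001, -0.001]
contact_force: [12.9, 3.8, -6.7]
gripper_width: 0.0247
grip_force: 6.2
```

>>> play_rows:
  deltas:
    - {"dp": [-0.0001, 0.0002, 0], "delta_rot": [0, 0, 0], "gripper": 0.42}
    - {"dp": [-0.0001, 0.0003, 0], "delta_rot": [0, 0, 0], "gripper": 0.42}
    - {"dp": [-0.0001, 0.0003, 0], "delta_rot": [0, 0, 0], "gripper": 0.42}
    - {"dp": [-0.0001, 0.0003, 0], "delta_rot": [0, 0, 0], "gripper": 0.42}

```text
clock: 14.7
tool_pos: [0.5068, 0.0264, 0.1921]
eef_rot: [0.917, -0.398, 0.002, -0.001]
contact_force: [15.3, 4.2, -7.7]
gripper_width: 0.0249
grip_force: 6.8
```

>>> play_rows:
  deltas:
    - {"dp": [0, 0.0002, 0], "delta_rot": [0, 0, 0], "gripper": 0.42}
    - {"dp": [0, 0.0002, 0], "delta_rot": [0, 0, 0], "gripper": 0.42}
    - {"dp": [0, 0.0002, 0], "delta_rot": [0, 0, 0], "gripper": 0.42}
    - {"dp": [0, 0.0002, 0], "delta_rot": [0, 0, 0], "gripper": 0.42}

```text
clock: 15.1
tool_pos: [0.5068, 0.0264, 0.1921]
eef_rot: [0.917, -0.398, 0.002, -0.001]
contact_force: [15.5, 5.4, -7.6]
gripper_width: 0.0246
grip_force: 7.3
```

```bash
python3 - <<'E'
import sys; sys.argv=["x","-"]
from plan import *
# commanded: recompute from plan at -66.5, then the manual steps in that tool frame
a=np.radians(-66.5); yaw=-66.5-90+20*(167.5/171); p=np.array([*(AX+r*np.array([np.cos(a),np.sin(a)])),.192])
n=[(-.4,1.2)]+[(-.2,.6)]*8+[(-.3,.6)]+[(-.2,.6)]*3+[(-.3,.5),(-.1,.2),(-.1,.3),(-.2,.4),(-.2,.4),(-.1,.3),(-.1,.3),(0,.2)]
d=np.sum(n,0)/1000; p=p+Rt(yaw)@np.array([*d,0]); print(p,yaw,st["tool_pos"],F)
y=R.from_quat(st["eef_rot"]).as_matrix()[:,1]; print(np.degrees(np.arctan2(y[1],y[0])))
json.dump({"p":list(p),"yaw":yaw},open("cmd.json","w"))
E
for a in -75,-73.5,-72,-70,-68 -65.8,-63.6,-61.4,-59.2,-57; do python3 plan.py $a 0.42 .192; done
```

```text
[0.50486182 0.02521691 0.192     ] -136.9093567251462 [0.50676621 0.02639436 0.19210152] [15.50363478  5.39548847 -7.57297681]
-136.92784625230587
[{"dp":[0.0005,-0.0031,0],"delta_rot":[0,0,7.5],"gripper":0.42},{"dp":[0.0012,-0.0045,0],"delta_rot":[0,0,6.2],"gripper":0.42},{"dp":[0.0019,-0.0059,0],"delta_rot":[0,0,4.9],"gripper":0.42},{"dp":[0.0027,-0.0077,0],"delta_rot":[0,0,3.1],"gripper":0.42},{"dp":[0.0035,-0.0096,0],"delta_rot":[0,0,1.3],"gripper":0.42}]
[{"dp":[0.0007,-0.0021,0],"delta_rot":[0,0,-1.9],"gripper":0.42},{"dp":[0.0013,-0.0042,0],"delta_rot":[0,0,-3.9],"gripper":0.42},{"dp":[0.0019,-0.0064,0],"delta_rot":[0,0,-5.8],"gripper":0.42},{"dp":[0.0023,-0.0086,0],"delta_rot":[0,0,-7.7],"gripper":0.42},{"dp":[0.0027,-0.0107,0],"delta_rot":[0,0,-9.7],"gripper":0.42}]
```

The stop contact was held at roughly 6–7 N at the nose for about 0.8 s. Now I turn back.

>>> play_rows:
  deltas:
    - {"dp": [0.0005, -0.0031, 0], "delta_rot": [0, 0, 0], "gripper": 0.42}
    - {"dp": [0.0012, -0.0045, 0], "delta_rot": [0, 0, 0], "gripper": 0.42}
    - {"dp": [0.0019, -0.0059, 0], "delta_rot": [0, 0, 0], "gripper": 0.42}
    - {"dp": [0.0027, -0.0077, 0], "delta_rot": [0, 0, 0.6], "gripper": 0.42}
    - {"dp": [0.0035, -0.0096, 0], "delta_rot": [0, 0, 1.3], "gripper": 0.42}

```text
clock: 15.6
tool_pos: [0.5146, 0.0296, 0.1917]
eef_rot: [0.912, -0.409, -0.0, 0.0]
contact_force: [-0.8, -1.1, -0.7]
gripper_width: 0.0245
grip_force: 0.8
```

>>> play_rows:
  deltas:
    - {"dp": [0.0007, -0.0021, 0], "delta_rot": [0, 0, -1.9], "gripper": 0.42}
    - {"dp": [0.0013, -0.0042, 0], "delta_rot": [0, 0, -3.9], "gripper": 0.42}
    - {"dp": [0.0019, -0.0064, 0], "delta_rot": [0, 0, -5.8], "gripper": 0.42}
    - {"dp": [0.0023, -0.0086, 0], "delta_rot": [0, 0, -7.7], "gripper": 0.42}
    - {"dp": [0.0027, -0.0107, 0], "delta_rot": [0, 0, -9.7], "gripper": 0.42}

```text
clock: 16.1
tool_pos: [0.5245, 0.0344, 0.1917]
eef_rot: [0.944, -0.33, -0.0, 0.0]
contact_force: [0.3, -1.8, 0.4]
gripper_width: 0.0246
grip_force: 0.9
```

```bash
for a in -54.8,-52.6,-50.4,-48.2,-46 -43.8,-41.6,-39.4,-37.2,-35 -32.8,-30.6,-28.4,-26.2,-24 -21.8,-19.6,-17.4,-15.2,-13 ; do python3 plan.py $a 0.42 .192; done
```

```text
[{"dp":[0.0007,-0.0022,0],"delta_rot":[0,0,-1.9],"gripper":0.42},{"dp":[0.0013,-0.0043,0],"delta_rot":[0,0,-3.9],"gripper":0.42},{"dp":[0.0018,-0.0065,0],"delta_rot":[0,0,-5.8],"gripper":0.42},{"dp":[0.0022,-0.0087,0],"delta_rot":[0,0,-7.8],"gripper":0.42},{"dp":[0.0025,-0.0109,0],"delta_rot":[0,0,-9.7],"gripper":0.42}]
[{"dp":[0.0006,-0.0021,0],"delta_rot":[0,0,-1.9],"gripper":0.42},{"dp":[0.0012,-0.0043,0],"delta_rot":[0,0,-3.9],"gripper":0.42},{"dp":[0.0016,-0.0065,0],"delta_rot":[0,0,-5.8],"gripper":0.42},{"dp":[0.002,-0.0087,0],"delta_rot":[0,0,-7.8],"gripper":0.42},{"dp":[0.0023,-0.0109,0],"delta_rot":[0,0,-9.7],"gripper":0.42}]
[{"dp":[0.0005,-0.0021,0],"delta_rot":[0,0,-2],"gripper":0.42},{"dp":[0.001,-0.0043,0],"delta_rot":[0,0,-3.9],"gripper":0.42},{"dp":[0.0014,-0.0065,0],"delta_rot":[0,0,-5.8],"gripper":0.42},{"dp":[0.0017,-0.0087,0],"delta_rot":[0,0,-7.8],"gripper":0.42},{"dp":[0.002,-0.0109,0],"delta_rot":[0,0,-9.7],"gripper":0.42}]
[{"dp":[0.0005,-0.0022,0],"delta_rot":[0,0,-2],"gripper":0.42},{"dp":[0.0009,-0.0044,0],"delta_rot":[0,0,-3.9],"gripper":0.42},{"dp":[0.0013,-0.0066,0],"delta_rot":[0,0,-5.9],"gripper":0.42},{"dp":[0.0015,-0.0088,0],"delta_rot":[0,0,-7.8],"gripper":0.42},{"dp":[0.0017,-0.011,0],"delta_rot":[0,0,-9.7],"gripper":0.42}]
```

>>> play_rows:
  deltas:
    - {"dp": [0.0007, -0.0022, 0], "delta_rot": [0, 0, -1.9], "gripper": 0.42}
    - {"dp": [0.0013, -0.0043, 0], "delta_rot": [0, 0, -3.9], "gripper": 0.42}
    - {"dp": [0.0018, -0.0065, 0], "delta_rot": [0, 0, -5.8], "gripper": 0.42}
    - {"dp": [0.0022, -0.0087, 0], "delta_rot": [0, 0, -7.8], "gripper": 0.42}
    - {"dp": [0.0025, -0.0109, 0], "delta_rot": [0, 0, -9.7], "gripper": 0.42}

```text
clock: 16.6
tool_pos: [0.5329, 0.0411, 0.1917]
eef_rot: [0.969, -0.249, -0.001, 0.001]
contact_force: [-2.0, -5.3, 2.5]
gripper_width: 0.0248
grip_force: 2.5
```

>>> play_rows:
  deltas:
    - {"dp": [0.0006, -0.0021, 0], "delta_rot": [0, 0, -1.9], "gripper": 0.42}
    - {"dp": [0.0012, -0.0043, 0], "delta_rot": [0, 0, -3.9], "gripper": 0.42}
    - {"dp": [0.0016, -0.0065, 0], "delta_rot": [0, 0, -5.8], "gripper": 0.42}
    - {"dp": [0.002, -0.0087, 0], "delta_rot": [0, 0, -7.8], "gripper": 0.42}
    - {"dp": [0.0023, -0.0109, 0], "delta_rot": [0, 0, -9.7], "gripper": 0.42}

```text
clock: 17.1
tool_pos: [0.5405, 0.0491, 0.1918]
eef_rot: [0.986, -0.166, -0.0, 0.001]
contact_force: [-0.7, -6.2, -0.4]
gripper_width: 0.0246
grip_force: 3.0
```

>>> play_rows:
  deltas:
    - {"dp": [0.0005, -0.0021, 0], "delta_rot": [0, 0, -2], "gripper": 0.42}
    - {"dp": [0.001, -0.0043, 0], "delta_rot": [0, 0, -3.9], "gripper": 0.42}
    - {"dp": [0.0014, -0.0065, 0], "delta_rot": [0, 0, -5.8], "gripper": 0.42}
    - {"dp": [0.0017, -0.0087, 0], "delta_rot": [0, 0, -7.8], "gripper": 0.42}
    - {"dp": [0.002, -0.0109, 0], "delta_rot": [0, 0, -9.7], "gripper": 0.42}

```text
clock: 17.6
tool_pos: [0.5464, 0.0585, 0.1918]
eef_rot: [0.997, -0.082, 0.0, 0.001]
contact_force: [1.5, -6.9, -1.8]
gripper_width: 0.0248
grip_force: 3.4
```

>>> play_rows:
  deltas:
    - {"dp": [0.0005, -0.0022, 0], "delta_rot": [0, 0, -2], "gripper": 0.42}
    - {"dp": [0.0009, -0.0044, 0], "delta_rot": [0, 0, -3.9], "gripper": 0.42}
    - {"dp": [0.0013, -0.0066, 0], "delta_rot": [0, 0, -5.9], "gripper": 0.42}
    - {"dp": [0.0015, -0.0088, 0], "delta_rot": [0, 0, -7.8], "gripper": 0.42}
    - {"dp": [0.0017, -0.011, 0], "delta_rot": [0, 0, -9.7], "gripper": 0.42}

```text
clock: 18.1
tool_pos: [0.5502, 0.069, 0.192]
eef_rot: [1.0, 0.002, 0.001, 0.001]
contact_force: [5.3, -6.5, -1.9]
gripper_width: 0.0247
grip_force: 3.6
```

```bash
for a in -10.8,-8.6,-6.4,-4.2,-2 0.2,2.4,4.6,6.8,9 11.2,13.4,15.6,17.8,20 21.8,23.5,25,26,27 ; do python3 plan.py $a 0.42 .192; done
```

```text
[{"dp":[0.0005,-0.0022,0],"delta_rot":[0,0,-2],"gripper":0.42},{"dp":[0.0009,-0.0044,0],"delta_rot":[0,0,-3.9],"gripper":0.42},{"dp":[0.0012,-0.0066,0],"delta_rot":[0,0,-5.9],"gripper":0.42},{"dp":[0.0014,-0.0088,0],"delta_rot":[0,0,-7.8],"gripper":0.42},{"dp":[0.0015,-0.011,0],"delta_rot":[0,0,-9.8],"gripper":0.42}]
[{"dp":[0.0005,-0.0022,0],"delta_rot":[0,0,-1.9],"gripper":0.42},{"dp":[0.0008,-0.0044,0],"delta_rot":[0,0,-3.8],"gripper":0.42},{"dp":[0.0011,-0.0066,0],"delta_rot":[0,0,-5.8],"gripper":0.42},{"dp":[0.0012,-0.0088,0],"delta_rot":[0,0,-7.7],"gripper":0.42},{"dp":[0.0013,-0.011,0],"delta_rot":[0,0,-9.7],"gripper":0.42}]
[{"dp":[0.0004,-0.0022,0],"delta_rot":[0,0,-1.9],"gripper":0.42},{"dp":[0.0007,-0.0044,0],"delta_rot":[0,0,-3.9],"gripper":0.42},{"dp":[0.0009,-0.0067,0],"delta_rot":[0,0,-5.8],"gripper":0.42},{"dp":[0.001,-0.0089,0],"delta_rot":[0,0,-7.7],"gripper":0.42},{"dp":[0.001,-0.0111,0],"delta_rot":[0,0,-9.7],"gripper":0.42}]
[{"dp":[0.0003,-0.0018,0],"delta_rot":[0,0,-1.6],"gripper":0.42},{"dp":[0.0005,-0.0035,0],"delta_rot":[0,0,-3.1],"gripper":0.42},{"dp":[0.0007,-0.005,0],"delta_rot":[0,0,-4.4],"gripper":0.42},{"dp":[0.0007,-0.006,0],"delta_rot":[0,0,-5.3],"gripper":0.42},{"dp":[0.0008,-0.007,0],"delta_rot":[0,0,-6.2],"gripper":0.42}]
```

>>> play_rows:
  deltas:
    - {"dp": [0.0005, -0.0022, 0], "delta_rot": [0, 0, -2], "gripper": 0.42}
    - {"dp": [0.0009, -0.0044, 0], "delta_rot": [0, 0, -3.9], "gripper": 0.42}
    - {"dp": [0.0012, -0.0066, 0], "delta_rot": [0, 0, -5.9], "gripper": 0.42}
    - {"dp": [0.0014, -0.0088, 0], "delta_rot": [0, 0, -7.8], "gripper": 0.42}
    - {"dp": [0.0015, -0.011, 0], "delta_rot": [0, 0, -9.8], "gripper": 0.42}

```text
clock: 18.6
tool_pos: [0.5519, 0.0802, 0.1921]
eef_rot: [0.996, 0.088, 0.001, 0.001]
contact_force: [4.9, -5.8, -1.8]
gripper_width: 0.0249
grip_force: 3.4
```

>>> play_rows:
  deltas:
    - {"dp": [0.0005, -0.0022, 0], "delta_rot": [0, 0, -1.9], "gripper": 0.42}
    - {"dp": [0.0008, -0.0044, 0], "delta_rot": [0, 0, -3.8], "gripper": 0.42}
    - {"dp": [0.0011, -0.0066, 0], "delta_rot": [0, 0, -5.8], "gripper": 0.42}
    - {"dp": [0.0012, -0.0088, 0], "delta_rot": [0, 0, -7.7], "gripper": 0.42}
    - {"dp": [0.0013, -0.011, 0], "delta_rot": [0, 0, -9.7], "gripper": 0.42}

```text
clock: 19.1
tool_pos: [0.5515, 0.0915, 0.1923]
eef_rot: [0.985, 0.172, 0.001, 0.001]
contact_force: [6.2, -4.8, -1.9]
gripper_width: 0.0249
grip_force: 3.3
```

>>> play_rows:
  deltas:
    - {"dp": [0.0004, -0.0022, 0], "delta_rot": [0, 0, -1.9], "gripper": 0.42}
    - {"dp": [0.0007, -0.0044, 0], "delta_rot": [0, 0, -3.9], "gripper": 0.42}
    - {"dp": [0.0009, -0.0067, 0], "delta_rot": [0, 0, -5.8], "gripper": 0.42}
    - {"dp": [0.001, -0.0089, 0], "delta_rot": [0, 0, -7.7], "gripper": 0.42}
    - {"dp": [0.001, -0.0111, 0], "delta_rot": [0, 0, -9.7], "gripper": 0.42}

```text
clock: 19.6
tool_pos: [0.5488, 0.1025, 0.1924]
eef_rot: [0.967, 0.254, 0.001, 0.001]
contact_force: [6.2, -3.8, -1.8]
gripper_width: 0.0247
grip_force: 3.2
```

>>> play_rows:
  deltas:
    - {"dp": [0.0003, -0.0018, 0], "delta_rot": [0, 0, -1.6], "gripper": 0.42}
    - {"dp": [0.0005, -0.0035, 0], "delta_rot": [0, 0, -3.1], "gripper": 0.42}
    - {"dp": [0.0007, -0.005, 0], "delta_rot": [0, 0, -4.4], "gripper": 0.42}
    - {"dp": [0.0007, -0.006, 0], "delta_rot": [0, 0, -5.3], "gripper": 0.42}
    - {"dp": [0.0008, -0.007, 0], "delta_rot": [0, 0, -6.2], "gripper": 0.42}

```text
clock: 20.1
tool_pos: [0.546, 0.1092, 0.1925]
eef_rot: [0.952, 0.306, 0.001, 0.001]
contact_force: [6.4, -2.8, -1.9]
gripper_width: 0.0247
grip_force: 3.0
```

```bash
python3 - <<'E'
from h import *
import pickle
AX=np.array([.4925,.083])
t=np.array(manip.read_state()["tool_pos"])[:2]-AX; print("tool",np.degrees(np.arctan2(t[1],t[0])),np.linalg.norm(t))
s=manip.snapshot("wrist"); pickle.dump(s,open("w.pkl","wb")); cv2.imwrite("pics/w5.png",cv2.resize(s["img"],(800,600),interpolation=cv2.INTER_CUBIC))
E
```

```text
tool 26.095478543380043 0.05962792346236249
```

View pics/w5.png

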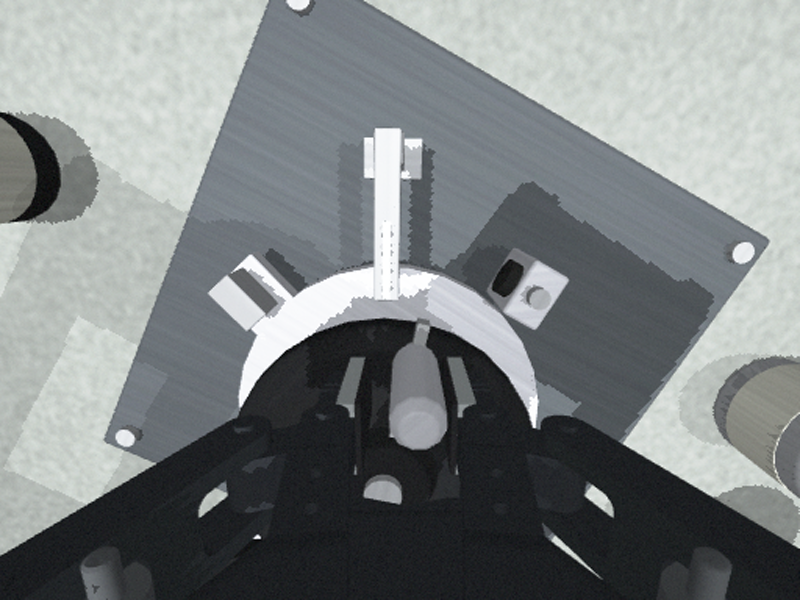

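The view shows the pointer tip at (424,320), the tab's inner end at (387,298) and its outer end at (388,130), and the hub at (382,490). The pointer is clockwise of the tab. I compute the remaining angle.

```bash
python3 - <<'E'
from h import *
import pickle
AX=np.array([.4925,.083]); s=pickle.load(open("w.pkl","rb")); k=.64
for n,u,v,z in[("tip",424,320,.098),("tab in",387,299,.097),("tab out",388,128,.097),("handle top",418,432,.152)]:
    p=ray(s,u*k,v*k,z)[:2]; d=p-AX; print(n,p.round(4),np.linalg.norm(d).round(4),np.degrees(np.arctan2(d[1],d[0])).round(1))
E
for a in 28,29,30,31,32; do :; done; python3 plan.py 28,29,30,31,32 0.42 .192
```

```text
tip [0.5638 0.1125] 0.0771 22.5
tab in [0.5621 0.1292] 0.0835 33.6
tab out [0.6137 0.1648] 0.1462 34.0
handle top [0.5479 0.1059] 0.0599 22.5
[{"dp":[0.0001,-0.001,0],"delta_rot":[0,0,-0.8],"gripper":0.42},{"dp":[0.0003,-0.002,0],"delta_rot":[0,0,-1.7],"gripper":0.42},{"dp":[0.0004,-0.0031,0],"delta_rot":[0,0,-2.6],"gripper":0.42},{"dp":[0.0005,-0.0041,0],"delta_rot":[0,0,-3.5],"gripper":0.42},{"dp":[0.0005,-0.0051,0],"delta_rot":[0,0,-4.4],"gripper":0.42}]
```

>>> play_rows:
  deltas:
    - {"dp": [0.0001, -0.001, 0], "delta_rot": [0, 0, -0.8], "gripper": 0.42}
    - {"dp": [0.0003, -0.002, 0], "delta_rot": [0, 0, -1.7], "gripper": 0.42}
    - {"dp": [0.0004, -0.0031, 0], "delta_rot": [0, 0, -2.6], "gripper": 0.42}
    - {"dp": [0.0005, -0.0041, 0], "delta_rot": [0, 0, -3.5], "gripper": 0.42}
    - {"dp": [0.0005, -0.0051, 0], "delta_rot": [0, 0, -4.4], "gripper": 0.42}

```text
clock: 20.65
tool_pos: [0.5435, 0.1137, 0.1926]
eef_rot: [0.94, 0.342, 0.002, 0.001]
contact_force: [6.2, -2.6, -1.7]
gripper_width: 0.0245
grip_force: 3.0
```

```bash
python3 plan.py 33.2,34.4,35.4,36.2,37 0.42 .192;python3 plan.py 37.3,37.5,37.5,37.5,37.5 0.42 .192
```

```text
[{"dp":[0.0002,-0.0012,0],"delta_rot":[0,0,-1],"gripper":0.42},{"dp":[0.0003,-0.0024,0],"delta_rot":[0,0,-2.1],"gripper":0.42},{"dp":[0.0004,-0.0034,0],"delta_rot":[0,0,-3],"gripper":0.42},{"dp":[0.0005,-0.0042,0],"delta_rot":[0,0,-3.7],"gripper":0.42},{"dp":[0.0005,-0.005,0],"delta_rot":[0,0,-4.4],"gripper":0.42}]
[{"dp":[0.0001,-0.0003,0],"delta_rot":[0,0,-0.3],"gripper":0.42},{"dp":[0.0001,-0.0005,0],"delta_rot":[0,0,-0.4],"gripper":0.42},{"dp":[0.0001,-0.0005,0],"delta_rot":[0,0,-0.4],"gripper":0.42},{"dp":[0.0001,-0.0005,0],"delta_rot":[0,0,-0.4],"gripper":0.42},{"dp":[0.0001,-0.0005,0],"delta_rot":[0,0,-0.4],"gripper":0.42}]
```

Next I measure by contours: in each wrist image, the tab line against the pointer rib.

>>> play_rows:
  deltas:
    - {"dp": [0.0002, -0.0012, 0], "delta_rot": [0, 0, -1], "gripper": 0.42}
    - {"dp": [0.0003, -0.0024, 0], "delta_rot": [0, 0, -2.1], "gripper": 0.42}
    - {"dp": [0.0004, -0.0034, 0], "delta_rot": [0, 0, -3], "gripper": 0.42}
    - {"dp": [0.0005, -0.0042, 0], "delta_rot": [0, 0, -3.7], "gripper": 0.42}
    - {"dp": [0.0005, -0.005, 0], "delta_rot": [0, 0, -4.4], "gripper": 0.42}

```text
clock: 21.15
tool_pos: [0.5407, 0.118, 0.1926]
eef_rot: [0.926, 0.378, 0.001, 0.001]
contact_force: [5.5, -2.6, -0.4]
gripper_width: 0.0246
grip_force: 2.9
```

>>> play_rows:
  deltas:
    - {"dp": [0.0001, -0.0003, 0], "delta_rot": [0, 0, -0.3], "gripper": 0.42}
    - {"dp": [0.0001, -0.0005, 0], "delta_rot": [0, 0, -0.4], "gripper": 0.42}
    - {"dp": [0.0001, -0.0005, 0], "delta_rot": [0, 0, -0.4], "gripper": 0.42}
    - {"dp": [0.0001, -0.0005, 0], "delta_rot": [0, 0, -0.4], "gripper": 0.42}

```text
clock: 21.55
tool_pos: [0.5404, 0.1184, 0.1926]
eef_rot: [0.925, 0.381, 0.001, 0.001]
contact_force: [6.0, -1.5, -0.9]
gripper_width: 0.0243
grip_force: 2.6
```

```bash
python3 - <<'E'
from h import *
import pickle
AX=np.array([.4925,.083])
t=np.array(manip.read_state()["tool_pos"])[:2]-AX; print("tool",np.degrees(np.arctan2(t[1],t[0])),np.linalg.norm(t))
s=manip.snapshot("wrist"); pickle.dump(s,open("w6.pkl","wb"))
g=cv2.cvtColor(s["img"],cv2.COLOR_BGR2GRAY)
U=lambda ang,r: [int(round(x)) for x in proj(s,(*(np.array([.495,.0848])+r*np.array([np.cos(np.radians(ang)),np.sin(np.radians(ang))])),.0975))]
for r in(.062,.066,.069,.072,.074,.076,.079,.084,.09,.11,.13):
    print(r,[int(g[v,u]) for u,v in (U(a,r) for a in np.arange(22,47,1))])
E
```

```text
tool 36.523498614462106 0.0595485867841898
0.062 [29, 29, 29, 29, 30, 73, 118, 119, 120, 120, 121, 125, 123, 123, 118, 120, 79, 24, 36, 32, 33, 33, 30, 34, 30]
0.066 [32, 25, 27, 33, 29, 30, 25, 33, 31, 132, 131, 136, 133, 81, 31, 32, 30, 33, 32, 32, 28, 32, 30, 32, 32]
0.069 [26, 20, 24, 29, 22, 19, 24, 21, 24, 131, 133, 132, 135, 103, 25, 23, 23, 24, 30, 27, 36, 28, 37, 31, 40]
0.072 [66, 22, 20, 54, 27, 29, 67, 20, 25, 110, 168, 148, 133, 89, 23, 21, 19, 21, 26, 23, 16, 23, 19, 23, 18]
0.074 [164, 164, 164, 167, 160, 161, 161, 160, 162, 135, 97, 98, 98, 134, 173, 169, 165, 165, 162, 162, 165, 170, 166, 167, 173]
0.076 [206, 205, 169, 167, 164, 163, 164, 166, 164, 164, 163, 162, 162, 164, 164, 164, 170, 176, 169, 167, 166, 164, 166, 168, 165]
0.079 [208, 206, 204, 208, 208, 206, 208, 173, 168, 208, 168, 165, 165, 168, 168, 167, 164, 164, 163, 163, 171, 174, 173, 165, 163]
0.084 [217, 216, 209, 207, 206, 207, 207, 208, 208, 162, 241, 217, 255, 251, 239, 225, 222, 247, 247, 248, 248, 248, 247, 246, 246]
0.09 [206, 208, 205, 208, 206, 206, 204, 205, 206, 239, 242, 249, 255, 254, 242, 227, 245, 246, 247, 245, 247, 254, 254, 253, 254]
0.11 [86, 88, 127, 122, 118, 122, 120, 126, 84, 82, 217, 245, 254, 245, 243, 117, 126, 126, 130, 129, 126, 118, 111, 114, 116]
0.13 [126, 123, 123, 126, 128, 125, 127, 123, 123, 84, 148, 246, 243, 245, 246, 85, 137, 228, 247, 118, 115, 118, 110, 110, 128]
```

>>> play_rows:
  deltas:
    - {"dp": [0, -0.0004, 0], "delta_rot": [0, 0, -0.3], "gripper": 0.42}
    - {"dp": [0.0001, -0.0008, 0], "delta_rot": [0, 0, -0.6], "gripper": 0.42}
    - {"dp": [0.0001, -0.001, 0], "delta_rot": [0, 0, -0.8], "gripper": 0.42}
    - {"dp": [0.0001, -0.001, 0], "delta_rot": [0, 0, -0.8], "gripper": 0.42}

```text
clock: 22.0
tool_pos: [0.5397, 0.1192, 0.1926]
eef_rot: [0.922, 0.388, 0.001, 0.001]
contact_force: [5.3, -0.7, -1.3]
gripper_width: 0.0248
grip_force: 2.7
```

>>> play_rows:
  deltas:
    - {"dp": [0, 0.0015, 0], "delta_rot": [0, 0, 0], "gripper": 0.3}
    - {"dp": [0, 0.003, 0], "delta_rot": [0, 0, 0], "gripper": 0.15}
    - {"dp": [0, 0.0035, 0], "delta_rot": [0, 0, 0], "gripper": 0.1}
    - {"dp": [0, 0.0035, 0], "delta_rot": [0, 0, 0], "gripper": 0.1}
    - {"dp": [0, 0.0035, 0], "delta_rot": [0, 0, 0], "gripper": 0.1}

```text
clock: 22.5
tool_pos: [0.5408, 0.1171, 0.1918]
eef_rot: [0.922, 0.388, -0.0, -0.0]
contact_force: [0.1, 0.3, 0.2]
gripper_width: 0.0383
grip_force: 0.0
```

>>> play_rows:
  deltas:
    - {"dp": [0, 0, -0.01], "delta_rot": [0, 0, 0], "gripper": 0.1}
    - {"dp": [0, 0, -0.035], "delta_rot": [0, 0, 0], "gripper": 0.1}
    - {"dp": [0, 0, -0.07], "delta_rot": [0, 0, 0], "gripper": 0.1}
    - {"dp": [0, 0, -0.1], "delta_rot": [0, 0, 0], "gripper": 0.1}
    - {"dp": [0, 0, -0.12], "delta_rot": [0, 0, 0], "gripper": 0.1}

```text
clock: 23.0
tool_pos: [0.5415, 0.1172, 0.3157]
eef_rot: [0.922, 0.388, 0.002, 0.001]
contact_force: [-0.3, 0.7, 0.1]
gripper_width: 0.0383
grip_force: 0.0
```

>>> play_rows:
  deltas:
    - {"dp": [0, 0, 0], "delta_rot": [0, 0, 0], "gripper": 0.1}
    - {"dp": [0, 0, 0], "delta_rot": [0, 0, 0], "gripper": 0.1}
    - {"dp": [0, 0, 0], "delta_rot": [0, 0, 0], "gripper": 0.1}

```text
clock: 23.3
tool_pos: [0.5403, 0.1171, 0.3106]
eef_rot: [0.922, 0.388, -0.001, -0.0]
contact_force: [-0.8, 1.3, -0.5]
gripper_width: 0.0381
grip_force: 0.0
```

```bash
python3 - <<'E'
from h import *
s=manip.snapshot("wrist"); g=cv2.cvtColor(s["img"],cv2.COLOR_BGR2GRAY)
for A in([.4925,.083],[.495,.0848]):
  print(A,proj(s,(*A,.11)))
  U=lambda ang,r: [int(round(x)) for x in proj(s,(*(np.array(A)+r*np.array([np.cos(np.radians(ang)),np.sin(np.radians(ang))])),.0975))]
  for r in(.067,.069,.071,.073,.084,.09,.1,.11,.12):
    print(r,[int(g[v,u]) for u,v in (U(a,r) for a in np.arange(25,45,1))])
# nested tumbler direction / nest check from the top view: carrier x = tumbler + 180
E
```

```text
[0.4925, 0.083] (np.float64(249.97782022840914), np.float64(241.13841403996105))
0.067 [30, 26, 33, 31, 27, 51, 90, 229, 179, 123, 138, 145, 33, 43, 41, 38, 42, 39, 42, 39]
0.069 [27, 27, 28, 30, 30, 44, 32, 253, 240, 251, 249, 199, 75, 42, 38, 40, 40, 38, 41, 40]
0.071 [34, 37, 38, 34, 37, 35, 36, 182, 230, 233, 231, 111, 45, 29, 33, 35, 37, 32, 33, 35]
0.073 [62, 25, 19, 15, 19, 12, 20, 227, 233, 233, 232, 210, 23, 22, 54, 31, 17, 20, 12, 20]
0.084 [252, 252, 251, 251, 206, 251, 237, 239, 239, 253, 234, 227, 232, 252, 252, 252, 252, 252, 252, 245]
0.09 [252, 251, 251, 251, 207, 207, 183, 237, 238, 254, 252, 235, 225, 252, 252, 252, 252, 252, 252, 253]
0.1 [118, 112, 79, 80, 79, 76, 76, 233, 245, 254, 249, 236, 117, 116, 122, 122, 116, 118, 122, 104]
0.11 [120, 118, 83, 79, 80, 81, 80, 234, 245, 253, 252, 238, 120, 120, 121, 120, 119, 125, 111, 104]
0.12 [121, 123, 118, 85, 81, 82, 82, 100, 242, 237, 239, 239, 119, 121, 116, 121, 121, 112, 109, 110]
[0.495, 0.0848] (np.float64(250.4487762628844), np.float64(238.4993958584237))
0.067 [28, 34, 38, 29, 37, 37, 42, 228, 231, 233, 232, 133, 50, 29, 44, 42, 33, 38, 37, 36]
0.069 [28, 27, 20, 29, 29, 22, 20, 180, 230, 233, 233, 89, 30, 22, 24, 18, 26, 24, 22, 28]
0.071 [156, 125, 62, 156, 128, 64, 157, 230, 232, 234, 234, 190, 100, 57, 160, 161, 165, 160, 124, 121]
0.073 [164, 160, 158, 160, 158, 158, 159, 129, 96, 131, 97, 141, 158, 155, 157, 156, 155, 158, 165, 163]
0.084 [251, 251, 252, 251, 252, 253, 223, 239, 247, 254, 214, 235, 166, 251, 252, 251, 252, 253, 253, 252]
0.09 [76, 87, 77, 100, 105, 135, 225, 238, 251, 254, 247, 239, 141, 116, 161, 185, 204, 201, 198, 202]
0.1 [117, 84, 76, 78, 77, 78, 81, 239, 241, 254, 225, 237, 163, 119, 116, 118, 126, 120, 119, 105]
0.11 [116, 117, 80, 82, 80, 80, 80, 225, 240, 254, 240, 239, 123, 116, 117, 121, 120, 122, 122, 107]
0.12 [118, 117, 121, 89, 84, 82, 78, 233, 240, 237, 239, 241, 116, 115, 119, 120, 120, 109, 108, 109]
```

```bash
python3 -c "
from workcell import manip
print(manip.hand_in())"
```

```text
the job is handed in; nothing more can be done
None
```

The job is handed in: the lug rested on the rubber stop at an estimated 6–7 N for about 0.8 s, then I turned the wheel back anticlockwise until the pointer sat within about 0.5° (under 1 mm at the rim) of the set tab, finishing in that direction, and let go with nothing touched.

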